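Finish the running-bond shrimp wall under the tank lamp

ROBOT

A 6-joint arm with a two-finger parallel gripper is mounted at the origin on the work surface. World frame = base frame: x ahead of the robot, y to its left, z up, the work surface at z = 0. Lengths are in m, angles in rad, forces in N, time in s.
With the tool pointing down it reaches from about 0.3 to 0.775 m from the base axis. Payload 14.6 kg.
Tool frame: the origin (TCP) lies between the finger pads; the fingertips stand 8 mm ahead of it and the grasp point (between the pads) lies 11 mm behind it (env.tip_reach is the distance from the TCP to the fingertips, in m); x points along the fingers, y is the direction in which the jaws open and shut, and the axes are right-handed (so a half turn about x gives the same grasp; the last joint's range is limited). The gripper opens to 85 mm and grips with 20 to 120 N. Pads are 22 mm wide; open, the fingers measure 114 mm over their backs; the gripper's body (76 mm by 85 mm) begins 54 mm behind the grasp point. The pads swing forward as they close: fully open they stand 13 mm farther back than shut.
Start: joints at [-1.175, 0.3, 1.521, -0, 1.321, -0.067], TCP at [0.246, -0.492, 0.239] pointing down, gripper open.
Joint ranges: [-3.03, 3.03], [-0.79, 2.21], [0.23, 2.52], [-1.04, 4.18], [0, 3.07], [-2.55, 2.55]. Speed limits (rad/s): [2.22, 2.22, 2.57, 3.14, 3.14, 3.14].

INTERFACE

Orientations are given as a 3x3 rotation matrix whose columns are the frame's x, y, z axes.
In Python, from rig import state, cams, job, env gives the robot as it stands. The module is installed in compiled form; this text tells all that it offers.
- The arm moves only by the tool servo_tool, never from a script. Its argument "rows" is a list of rows, each a list of 3 entries, a list of its own where there are three numbers: the turn, a rotation vector about the tool's x, y, z in degrees, then the shift along the tool's x, y, z in mm, then the opening in per cent of the stroke, from 0 (shut) to 100 (fully open). A call has exactly 5 rows; each row is the pose to reach, as a shift and turn from the pose commanded when the call began, along the tool's axes at that moment; what a row does not reach only later rows make up. A row lasts 1/8 s, in which the tool goes at most 62.5 mm and 10.7 degrees, less where a joint would pass 70% of its speed; a pose out of reach is approached as far as the arm can. A call with a gripper value outside its range is refused whole. The fingers move at their own pace and stop on an object; "grip_force" is the grip in N (left out, the last holds). Time passes only in rows, so rows that repeat a pose let the fingers close, or fill a call up. It gives the time, the measured TCP pose, the force and the opening at its end, in the units of the state.
- state(): the state, without advancing time (a new reading comes with each control period).
- cams.snapshot(name): name is "side" or "top" or "wrist"; returns (picture, depth): 480x640x3 uint8, red, green, blue; 480x640 float32, m along the optical axis (not along the pixel's ray), 0 where there is no reading.
- cams.camera_model(name): a dict with "vertical_fov" (degrees; the focal length in pixels is half the picture's height over the tangent of half this angle, whatever the lens; pixels are square), "cx", "cy" (the principal point, pixels), "xyz" and "rotation" of the camera in the world; the wrist camera has in their place "hand_eye" (4x4, takes a point from camera to tool coordinates, whose origin is the TCP and whose axes are the tool frame's). Camera axes: x right, y down, z forward; pixel columns grow to the right and rows downward; lengths in m; the calibration is good to about 2 mm. A picture is of the moment at which its call begins: read the wrist's pose just before it. camera_model takes no time and is no camera call.
- job.close_job(): hands the job in, once; it reports no verdict.
Trained networks look in the newest picture that a camera, given by its name, has taken for a name from the list of things; names that differ only in an ending like _2 or _b are one class to them, and where a whole thing is asked for, a point or a joint stands for the part that bears it (a point fixed in the world has none). Each returns a list of dicts, best first, with "conf" (0 to 1); they miss things now and then, are a little off and sometimes report something else, mostly with a low value. They report only what shows in the picture. A call takes as long as a camera call. They do not tell look-alikes from the thing itself.
- cams.look_for(query, camera): "position" ([column, row] in pixels, amid what is visible of it).
- cams.mark_of(query, camera): "position" ([column, row] in pixels: a listed point, or the origin of a listed thing).
The state is a dict: "time": time; "qpos": joint angles; "dq": joint speeds; "joint_torque": joint torques, N m; "tcp_pos": TCP position; "ee_rot": TCP orientation; "contact_force": force on the tool from outside, world axes, zero at the start; "torque": the same for the moment, N m; "grip_width": finger opening in m.
Only numpy, scipy, OpenCV 4.12 (cv2) and the standard library are available. Lean on these libraries where they do the work, as an engineer would, in place of code of your own. Each camera call takes 0.05 s, during which the arm holds its last target.

TASK

Push the clay block that is stuck in the clear smoky sleeve out on to the sleeve's ledge with the wooden stick, and lay the stick down flat on the table top. Then finish the wall in running bond: lay that block in the second course across the joint of the first, snug up to the half block, and the raised-top cap block above it as the third course, across the joint between block and half block, both flush with the wall. Lay them gently, do not bump the lamp that overhangs the wall, and leave the other things where they are.

Things in the scene. Friction and masses are not known exactly. Their poses are not given: they have to be found in the camera images.
- wall: Started terracotta wall, fixed, on an acrylic plate 330 x 100 x 6 mm. Origin on the table, on the wall's centre line below the first course's joint; x runs along the wall away from the robot, z up. 42 mm thick (y -21 to 21). First course: two blocks 90 long, 40 high, x -91 to -1 and 1 to 91, z 6 to 46. Second course: only a half block, x 47 to 91, z 46 to 86.
- seat2 (a point): Where the centre of the plain block belongs (second course): wall frame (0, 0, 66) mm, axes as the wall's. The block then has 2 mm to the half block.
- seat3 (a point): Where the centre of the cap block belongs (third course): wall frame (46, 0, 105) mm, axes as the wall's. The underside of the laid cap is at z = 86 mm.
- lamp: Aluminium lamp, fixed, same origin and axes as the wall. Its head hangs over the wall: x = 36 to 170 mm, y -40 to 40, z 156 to 225 (32 mm above the finished wall); post 30 mm wide at x = 170 to 190. An upright gripper does not fit over the third course: lean it back from the lamp, along the wall towards the robot.
- sleeve: Smoky acrylic box sleeve, fixed, open at both ends. Origin on the table under its centre; x is the push direction: sleeve from x = -50 to 50 mm, then its 10 mm thick floor (70 wide) goes on as an open ledge to x = 185. Inside 46 wide (y), z from 10 to 54; outside 56 wide, top at z = 59. A sprung leaf mid-roof (30 x 20 mm) grips the block, and drops to z = 47 once it is gone. Pushing takes 4 to 9 N.
- block_center (a point): Centre of the plain terracotta block, loose, 90 (x) x 42 (y) x 40 (z) mm, about 0.28 kg. It starts wholly inside the sleeve, lying along it.
- cap_center (a point): Centre of the terracotta cap block, loose, 90 (x) x 42 (y) x 38 mm overall (z up), about 0.24 kg: a body 31 mm high with a 70 x 24 mm ridge 7 mm high on top. Lies ridge up on a fixed low smoky acrylic stand, 130 x 90 mm, 60 mm high, its long side roughly along the stand's.
- stick_center (a point): Centre of the square wooden stick, loose, 200 (x) x 22 x 22 mm, 0.07 kg, flat on the table. Either end may be used.
- house_center (a point): Bystander: centre of a red ceramic shrimp house, dome 92 mm across, 60 mm high.
- tweezers: Bystander: curved steel tweezers lying on the table, 160 mm along x, 8 mm thick.
- scraper: Bystander: wooden-handled scraper lying on the table, 180 mm along x, 18 mm thick.
- dispenser: Bystander: white press-button dosing dispenser, 70 mm across, 149 mm high, origin under it.
- foodjar: Bystander: jar, 60 mm across, 75 mm high, origin under it.
Mind the look-alikes: they are no part of the job. Leave any blue or purple look-alike of the part that bears cap_center alone.

How it is judged:
On the way, in this order (a step that is already met when the one before it is completed fails the run):
1. the stick is in the sleeve and pushes the block towards the ledge (x of block_center in the frame of sleeve between 0.015 and 0.095 m and x of stick_center in the frame of sleeve between -0.145 and 0 m and y of stick_center in the frame of sleeve between -0.025 and 0.025 m and angle between the x axis of stick_center and the x axis of sleeve, either way round below 0.2 rad and contact force between the fingers and stick above 0.5 N), for 0.1 s.
2. the block is wholly out of the sleeve, lying on the ledge (x of block_center in the frame of sleeve above 0.096 m and y of block_center in the frame of sleeve between -0.03 and 0.03 m and z of block_center in the frame of sleeve between 0.026 and 0.036 m), for 0.1 s.
3. the block is laid in the second course and released (x of block_center in the frame of seat2 between -0.008 and 0.008 m and y of block_center in the frame of seat2 between -0.007 and 0.007 m and z of block_center in the frame of seat2 between -0.006 and 0.006 m and angle between the x axis of block_center and the x axis of seat2, either way round below 0.12 rad and contact force between the fingers and block below 0.05 N and linear speed of block below 0.02 m/s and angle between the z axis of block_center and the z axis of seat2, either way round below 0.06 rad), for 0.2 s.
4. the cap is laid in the third course and released (all of step 3 and x of cap_center in the frame of seat3 between -0.008 and 0.008 m and y of cap_center in the frame of seat3 between -0.007 and 0.007 m and z of cap_center in the frame of seat3 between -0.006 and 0.006 m and angle between the x axis of cap_center and the x axis of seat3, either way round below 0.12 rad and contact force between the fingers and cap below 0.05 N and linear speed of cap below 0.02 m/s and angle between cap_center's own z axis and vertical below 0.06 rad), for 0.2 s.
At the end, for the whole second after the job is handed in: Block and cap (ridge up) lie on their seats in courses two and three, within 8 mm along, 7 mm across and 6 mm in height, in line within 0.12 rad, level within 0.06 rad; the stick lies flat on the table top; all released and at rest (all of step 4 and height (world z) of stick_center below 0.018 m and contact force between the fingers and stick below 0.05 N and linear speed of stick below 0.02 m/s); the robot touches nothing.
It fails at once if a bystander is moved by more than 30 mm (distance of any of house_center, tweezers, scraper, dispenser, foodjar from where it was at the start of the episode above 0.03 m).
It fails at once if the lamp is bumped (more than 5 N) (contact force between lamp and anything else above 5 N).
It fails at once if the block or cap is let fall (faster than 0.45 m/s while not held), or rammed on to the wall (more than 200 N) ((linear speed of block above 0.45 m/s and contact force between the fingers and block below 0.05 N) or (linear speed of cap above 0.45 m/s and contact force between the fingers and cap below 0.05 N) or contact force between any of block, cap and wall above 200 N or contact force between cap and block above 200 N).
It also fails if it takes over 72 s, if anything falls off the work surface, if the arm or the gripper's body presses on something with over 40 N, if the wrist force passes 120 N, or if a joint passes its speed limit or range.

## Working session

There is one attempt and no reset: what is moved stays moved. The work goes in short steps, Python scripts to look and compute and a tool call to move; the robot and the scene stay as the last step left them, time stands still between calls to the robot, and variables do not carry over. Pictures are saved under pics/ and viewed, and the job is handed in when it is done.

Besides the shell and the picture viewer there is one more tool, called as name(argument=value, ...), one argument or row to a line, values as JSON. servo_tool: Moves the arm, as the interface text tells. Its arguments: {"type":"object","properties":{"rows":{"type":"array","items":{"type":"array"}},"grip_force":{"type":"number"}},"required":["rows"]}

```bash
mkdir -p pics; ls; cat > h.py <<'E'
import numpy as np, cv2
from rig import state,cams,job,env
def K(name):
    m=cams.camera_model(name); f=240/np.tan(np.radians(m['vertical_fov'])/2); return f,m['cx'],m['cy'],m
def snap(name,fn=None):
    s=state(); p,d=cams.snapshot(name)
    if fn: cv2.imwrite('pics/'+fn,p[:,:,::-1])
    np.savez('last_'+name,p=p,d=d,pos=s['tcp_pos'],rot=s['ee_rot'])
    return p,d,s
def pose(name,s=None):
    f,cx,cy,m=K(name)
    if name=='wrist':
        T=np.eye(4);T[:3,:3]=np.array(s['ee_rot']);T[:3,3]=s['tcp_pos']
        T=T@np.array(m['hand_eye']);return T[:3,:3],T[:3,3]
    return np.array(m['rotation']),np.array(m['xyz'])
def ray(name,uv,s=None):
    f,cx,cy,m=K(name);R,t=pose(name,s)
    return R@np.array([(uv[0]-cx)/f,(uv[1]-cy)/f,1]),t
def atz(name,uv,z,s=None):
    r,t=ray(name,uv,s);return t+r*(z-t[2])/r[2]
def cloud(name,d,s=None):
    f,cx,cy,m=K(name);R,t=pose(name,s)
    v,u=np.mgrid[:480,:640]
    P=np.stack([(u-cx)/f*d,(v-cy)/f*d,d],-1)@R.T+t
    P[d==0]=np.nan
    return P
def proj(name,X,s=None):
    f,cx,cy,m=K(name);R,t=pose(name,s)
    c=(np.array(X)-t)@R; return np.array([cx+f*c[0]/c[2],cy+f*c[1]/c[2]])
E
python3 - <<'E'
from h import *
s=state();print(s)
for n in ['side','top']:
    print(cams.camera_model(n)); snap(n,n+'0.png')
print(cams.camera_model('wrist'))
for q in ['wall','sleeve','lamp','block_center','cap_center','stick_center','house_center','tweezers','scraper','dispenser','foodjar']:
    r=cams.mark_of(q,'top'); print(q,[(np.round(x['position']).tolist(),round(x['conf'],2)) for x in r[:4]])
E
```

```text
pics
{'time': 0.0, 'qpos': array([-1.17462007e+00,  3.00502319e-01,  1.52159721e+00, -1.79712198e-05,
        1.32070226e+00, -6.65940106e-02]), 'dq': array([-0.00121836, -0.00086276,  0.0008795 , -0.00216051, -0.00116894,
        0.00033282]), 'joint_torque': array([ 1.99409864e-03, -5.43508065e+01, -3.61799812e+01, -9.28545433e-06,
        4.02799735e-03,  1.37071005e-06]), 'tcp_pos': array([ 0.24544326, -0.4919391 ,  0.23869736]), 'ee_rot': array([[-4.82659905e-04,  4.46432405e-01, -8.94817230e-01],
       [ 1.10875778e-03, -8.94816545e-01, -4.46432661e-01],
       [-9.99999269e-01, -1.20761071e-03, -6.30933347e-05]]), 'contact_force': array([-0.12692282,  0.1131033 ,  0.15540849]), 'torque': array([-0.02023432, -0.00903928, -0.02075924]), 'grip_width': 0.08542180000278086}
{'vertical_fov': 53.29445810539055, 'cx': 312.3444450713244, 'cy': 237.25527923715595, 'xyz': array([0.41670486, 0.61010127, 0.79762144]), 'rotation': array([[-0.97981786, -0.14430491,  0.1383223 ],
       [-0.19922256,  0.64837152, -0.73479571],
       [ 0.01635039, -0.74752288, -0.66403479]])}
{'vertical_fov'
[... 501 characters left out ...]
3197e-05, -1.02939435e-03,
        -9.30738930e-04],
       [ 3.85731811e-04,  9.45914448e-01,  3.24415950e-01,
        -8.31503928e-02],
       [ 0.00000000e+00,  0.00000000e+00,  0.00000000e+00,
         1.00000000e+00]])}
wall [([324.0, 251.0], 0.77)]
sleeve [([161.0, 270.0], 0.92)]
lamp []
block_center []
cap_center [([437.0, 354.0], 0.94), ([438.0, 257.0], 0.91), ([509.0, 297.0], 0.58)]
stick_center [([167.0, 222.0], 0.95), ([230.0, 168.0], 0.53)]
house_center [([411.0, 193.0], 0.83)]
tweezers [([306.0, 339.0], 0.76)]
scraper [([167.0, 357.0], 0.76), ([233.0, 167.0], 0.75), ([322.0, 221.0], 0.54), ([169.0, 225.0], 0.4)]
dispenser [([477.0, 221.0], 0.68)]
foodjar [([233.0, 167.0], 0.74)]
```

View pics/top0.png

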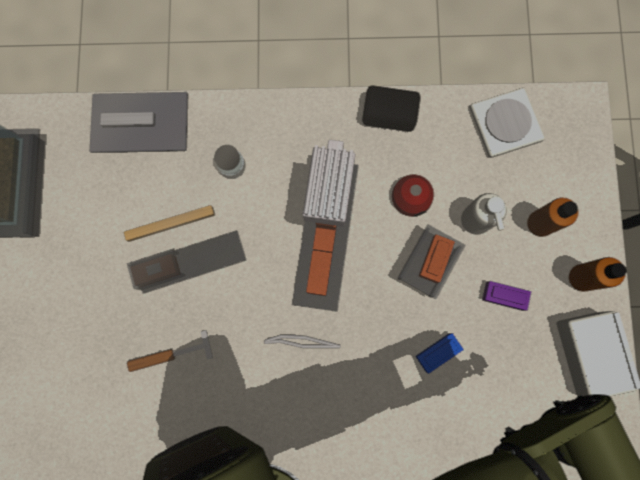

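View pics/side0.png

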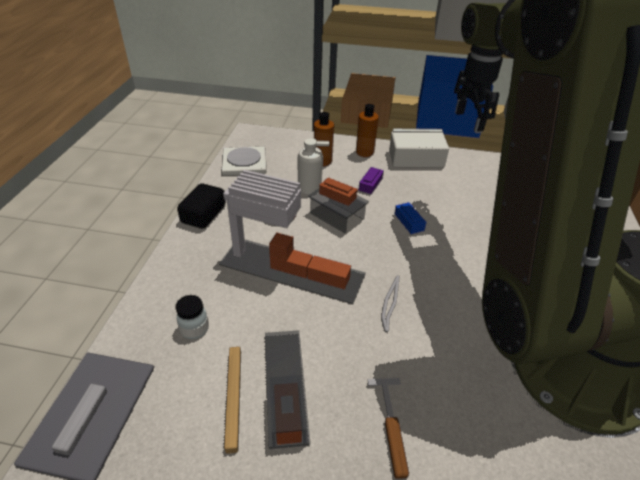

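The top view shows these candidates:
- **Sleeve and ledge:** the sleeve is at about (155,268) and its ledge runs right to (240,247).
- **Stick:** (168,223).
- **Wall and lamp:** the wall is at (320,260), with the lamp head over it at (330,185).
- **Cap:** (438,257) is terracotta on a smoky stand, so it fits the description. The blue one at (440,353) and the purple one at (507,296) are look-alikes.

Next I'll measure the depth clouds.

```bash
python3 - <<'E'
from h import *
for n in ['top','side']:
    z=np.load(f'last_{n}.npz');d=z['d'];p=z['p'];P=cloud(n,d)
    hsv=cv2.cvtColor(p,cv2.COLOR_RGB2HSV)
    np.save(n+'P',P)
    print(n,'table z', np.nanmedian(P[380:440,20:120,2]) if n=='top' else np.nanmedian(P[350:450,320:360,2]))
    # orange/terracotta mask
    m=((hsv[...,0]<12)&(hsv[...,1]>140)&(hsv[...,2]>80)).astype(np.uint8)
    nn,l,st,c=cv2.connectedComponentsWithStats(m)
    for i in range(1,nn):
        if st[i,4]>60:
            Q=P[l==i];Q=Q[~np.isnan(Q[:,0])]
            if len(Q)==0: continue
            r=cv2.minAreaRect(Q[:,:2].astype(np.float32)*1000)
            print(np.round(c[i]),st[i,4],'zmed',np.round(np.percentile(Q[:,2],[2,50,98]),3),'ctr',np.round(Q.mean(0),3),'rect',np.round(r[0]),np.round(r[1]),round(r[2],1))
P=np.load('topP.npy')
for uv in [(155,268),(150,270),(170,262),(215,252),(235,242),(140,276),(168,223),(330,180),(320,240),(425,285),(438,257),(405,260),(303,290),(340,150),(477,230)]:
    print(uv,np.round(P[uv[1],uv[0]],3))
img=np.load('last_top.npz')['p']
cv2.imwrite('pics/sl.png',cv2.resize(img[190:300,110:260],None,fx=5,fy=5,interpolation=cv2.INTER_CUBIC)[:,:,::-1])
cv2.imwrite('pics/wl.png',cv2.resize(img[130:320,285:475],None,fx=3.1,fy=3.1,interpolation=cv2.INTER_CUBIC)[:,:,::-1])
E
```

```text
top table z 3.097054780043518e-05
[416. 196.] 832 zmed [0.031 0.052 0.061] ctr [ 0.675 -0.344  0.05 ] rect [ 680. -346.] [70. 76.] 80.0
[321. 261.] 1256 zmed [0.04  0.046 0.05 ] ctr [ 0.539 -0.14   0.046] rect [ 540. -140.] [ 40. 139.] 80.6
[437. 258.] 898 zmed [0.086 0.094 0.101] ctr [ 0.535 -0.374  0.094] rect [ 536. -376.] [41. 89.] 67.5
side table z -0.00035205676481608883
[338. 188.] 332 zmed [0.087 0.093 0.1  ] ctr [ 0.537 -0.367  0.094] rect [ 539. -374.] [40. 88.] 68.0
[318. 264.] 835 zmed [0.042 0.045 0.049] ctr [ 0.543 -0.137  0.045] rect [ 543. -139.] [ 44. 140.] 81.5
(155, 268) [0.528 0.205 0.06 ]
(150, 270) [0.524 0.215 0.061]
(170, 262) [0.541 0.175 0.056]
(215, 252) [0.566 0.089 0.015]
(235, 242) [0.588 0.047 0.011]
(140, 276) [0.512 0.236 0.057]
(168, 223) [0.631 0.192 0.02 ]
(330, 180) [ 0.669 -0.163  0.21 ]
(320, 240) [ 0.583 -0.14   0.05 ]
(425, 285) [ 0.484 -0.354  0.06 ]
(438, 257) [ 0.537 -0.376  0.099]
(405, 260) [ 0.544 -0.323  0.   ]
(303, 290) [ 0.482 -0.1   -0.001]
(340, 150) [ 0.734 -0.183  0.186]
(477, 230) [ 0.6   -0.471  0.044]
```

View pics/sl.png

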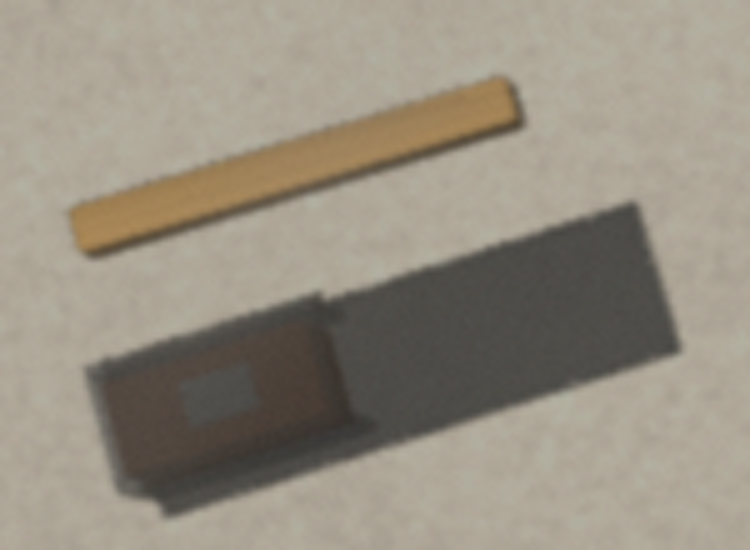

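View pics/wl.png

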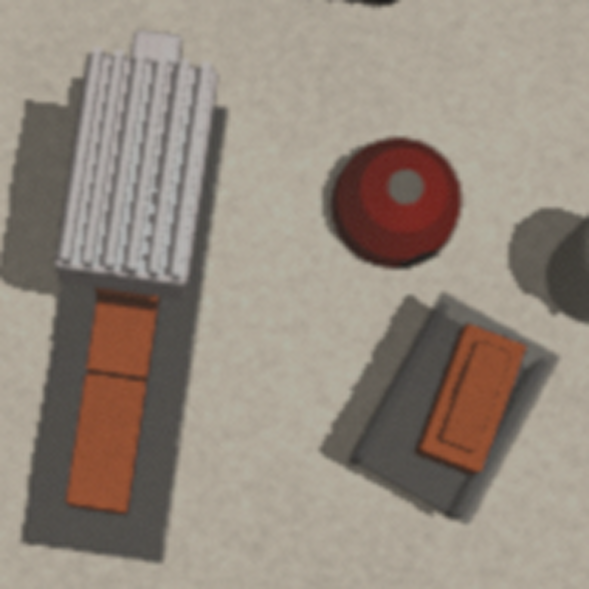

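```bash
python3 - <<'E'
from h import *
def rect(Q,tag):
    Q=Q[~np.isnan(Q[:,0])]
    r=cv2.minAreaRect(Q[:,:2].astype(np.float32)*1000)
    # robust: direction from pca, extents percentiles
    b=cv2.boxPoints(r);e1=b[1]-b[0];e2=b[2]-b[1]
    e=e1 if np.linalg.norm(e1)>np.linalg.norm(e2) else e2
    print(tag,len(Q),'c',np.round(r[0],1),'size',np.round(sorted(r[1]),1),'long dir deg',round(np.degrees(np.arctan2(e[1],e[0]))%180,1),'z',np.round(np.nanpercentile(Q[:,2],[5,50,95])*1000,1))
for n in ['top','side']:
    P=np.load(n+'P.npy');X,Y,Z=P[...,0],P[...,1],P[...,2]
    print(n)
    reg=(X>.42)&(X<.66)&(Y>.0)&(Y<.30)
    sh=lambda m:cv2.morphologyEx(m.astype(np.uint8),cv2.MORPH_OPEN,np.ones((3,3)))>0
    st=reg&(Z>.015)&(Z<.03)&(X>.56)&(Y>.08)
    nn,l,s_,c=cv2.connectedComponentsWithStats(st.astype(np.uint8)); k=1+np.argmax(s_[1:,4]); rect(P[l==k],'stick')
    rect(P[sh(reg&(Z>.05)&(Z<.068))],'sleevetop')
    sl=reg&(Z>.006)
    nn,l,s_,c=cv2.connectedComponentsWithStats(sh(sl).astype(np.uint8))
    for k in range(1,nn):
        if s_[k,4]>100: rect(P[l==k],'comp')
    reg=(X>.38)&(X<.75)&(Y>-.25)&(Y<-.05)
    rect(P[sh(reg&(Z>.003)&(Z<.055))],'plate')
    rect(P[sh(reg&(Z>.038)&(Z<.055))],'course1')
    rect(P[sh(reg&(Z>.065)&(Z<.1))],'half')
    rect(P[sh(reg&(Z>.15)&(Z<.25))],'lamp')
    reg=(X>.4)&(X<.65)&(Y>-.46)&(Y<-.28)
    rect(P[sh(reg&(Z>.08)&(Z<.11))],'cap')
    rect(P[sh(reg&(Z>.096)&(Z<.11))],'ridge')
    rect(P[sh(reg&(Z>.05)&(Z<.11))],'stand')
E
```

```text
top
stick 894 c [632.  190.9] size [ 25.2 200.1] long dir deg 105.4 z [17.3 21.7 25.5]
sleevetop 1324 c [527.8 209.4] size [ 57.1 101.5] long dir deg 106.8 z [54.8 58.9 62.8]
comp 985 c [632.  190.9] size [ 25.2 200.1] long dir deg 105.4 z [10.9 21.3 25.5]
comp 3523 c [547.5 145.2] size [ 71.2 236.1] long dir deg 107.5 z [ 7.3 12.6 61.4]
plate 3298 c [ 562.8 -145.5] size [107.4 393.5] long dir deg 167.4 z [ 3.9  8.5 48.5]
course1 1294 c [ 540.3 -140.3] size [ 42.2 139.4] long dir deg 170.7 z [41.6 45.8 49.5]
half 70 c [ 608.8 -152. ] size [ 4.4 39.8] long dir deg 80.6 z [68.5 83.  87.4]
lamp 3364 c [ 673.6 -162.1] size [ 80.1 157.3] long dir deg 170.7 z [189.4 210.9 226.6]
cap 1038 c [ 571.8 -400.6] size [ 57.6 180.7] long dir deg 145.6 z [ 86.5  93.7 101.8]
ridge 193 c [ 571.6 -405.4] size [ 33.9 155.4] long dir deg 140.6 z [ 96.3  98.5 107.6]
stand 2898 c [ 565.5 -388.5] size [ 90.  204.3] long dir deg 149.2 z [56.7 61.8 99. ]
side
stick 1230 c [633.7 192.8] size [ 22.3 197.7] long dir deg 106.5 z [18.5 21.4 23.7]
sleevetop 1892 c [529.5 209. ] size [ 56.  102.4] long dir deg 107.0 z [56.4 58.6 60.7]
comp 4340 c [549.4 145.1] size [ 70.  236.3] long dir deg 107.3 z [ 7.8 21.  60.2]
comp 1313 c [633.6 192.9] size [ 22.3 198. ] long dir deg 106.5 z [12.6 21.2 23.6]
plate 4098 c [ 561.8 -142.5] size [110.5 384.3] long dir deg 168.6 z [ 4.   8.1 46.9]
course1 1086 c [ 610.7 -150.6] size [ 46.6 277.7] long dir deg 170.9 z [40.  45.3 49.3]
half 541 c [ 678.8 -160.9] size [ 43.9 140.9] long dir deg 171.2 z [67.3 84.4 92.4]
lamp 3139 c [ 673.5 -158.9] size [ 80.3 152.6] long dir deg 170.8 z [166.4 213.  225.3]
cap 609 c [ 575. -400.] size [ 59.2 184.2] long dir deg 145.7 z [ 82.4  92.1 104.7]
ridge 169 c [ 577.  -407.3] size [ 34.2 171.7] long dir deg 140.8 z [ 96.5  98.9 108.2]
stand 1653 c [ 569.6 -384.4] size [ 93.  207.4] long dir deg 151.2 z [55.5 67.3 99.3]
```

```bash
cat >> h.py <<'E'
from scipy.spatial.transform import Rotation as Ro
def Rdown(yaw,lean=0,ldir=None):
    """tool x down, tool y at world yaw deg; lean: rotate by lean deg about tool y"""
    a=np.radians(yaw);x=np.array([0,0,-1.]);y=np.array([np.cos(a),np.sin(a),0]);z=np.cross(x,y)
    R=np.stack([x,y,z],1)
    return R@Ro.from_euler('y',lean,degrees=True).as_matrix()
def plan(tgt,R):
    s=state();R0=np.array(s['ee_rot']);p0=np.array(s['tcp_pos'])
    sh=R0.T@(np.array(tgt)-p0)*1000; rv=np.degrees(Ro.from_matrix(R0.T@R).as_rotvec())
    yaw=np.degrees(np.arctan2(R0[1,1],R0[0,1]))
    print('t',round(s['time'],2),'tcp',np.round(p0*1000,1),'yaw',round(yaw,1),'w',round(s['grip_width']*1000,1),'q6',round(s['qpos'][5],2),'F',np.round(s['contact_force'],1))
    print('turn',np.round(rv,2).tolist(),'shift',np.round(sh,1).tolist(),'rows>=',round(max(np.linalg.norm(sh)/62.5,np.linalg.norm(rv)/10.7),1))
E
python3 - <<'E'
from h import *
plan([.612,.258,.239],Rdown(16.7))
E
```

```text
t 0.65 tcp [ 245.5 -492.1  239.3] yaw -63.5 w 85.2 q6 -0.07 F [-0.4  1.6 -0.7]
turn [-80.18, 0.0, -0.0] shift [0.3, -507.6, -662.8] rows>= 13.4
```

servo_tool(
  rows=[
    [[-7, 0, 0], [0, -38, -49], 55],
    [[-14, 0, 0], [0, -76, -99], 55],
    [[-21, 0, 0], [0, -114, -149], 55],
    [[-28, 0, 0], [0, -152, -199], 55],
    [[-35, 0, 0], [0, -190, -249], 55],
  ],
  grip_force=60,
)

```text
time: 1.27
tcp_pos: [0.3835, -0.2102, 0.2396]
ee_rot: [[0.001, 0.881, -0.474], [-0.0, -0.474, -0.881], [-1.0, 0.001, 0.0]]
contact_force: [0.9, -0.3, 0.1]
grip_width: 0.0472
```

```bash
python3 - <<'E'
from h import *
snap('wrist','w1.png')
plan([.612,.258,.239],Rdown(16.7))
E
```

```text
t 1.32 tcp [ 385.7 -205.   239.6] yaw -27.7 w 47.0 q6 -0.09 F [2.2 3.  0.3]
turn [-44.38, -0.08, -0.07] shift [1.4, -14.6, -515.1] rows>= 8.2
```

View pics/w1.png

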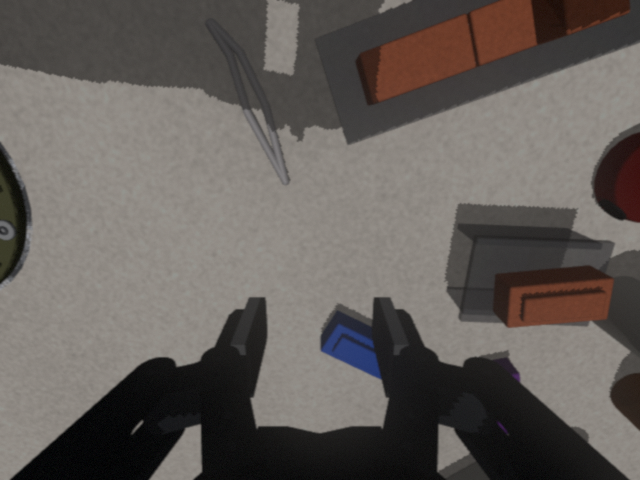

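The wrist view shows the wall at upper right (near corner about (365,75)) and the cap on its stand at (553,297). The arm was still settling, so I won't measure from this frame. On to the stick.

servo_tool(
  rows=[
    [[-5, 0, 0], [0, -1, -57], 55],
    [[-10, 0, 0], [0, -3, -114], 55],
    [[-15, 0, 0], [0, -4, -171], 55],
    [[-20, 0, 0], [0, -6, -228], 55],
    [[-25, 0, 0], [0, -8, -285], 55],
  ],
)

```text
time: 1.95
tcp_pos: [0.5125, 0.0441, 0.2395]
ee_rot: [[0.001, 0.998, -0.058], [-0.0, -0.058, -0.998], [-1.0, 0.001, 0.0]]
contact_force: [0.7, -0.3, 0.2]
grip_width: 0.047
```

```bash
python3 - <<'E'
from h import *
plan([.612,.258,.20],Rdown(16.7))
E
```

```text
t 1.95 tcp [512.5  44.1 239.5] yaw -3.3 w 47.0 q6 0.07 F [ 0.7 -0.3  0.2]
turn [-20.02, 0.01, -0.03] shift [39.5, 86.9, -219.3] rows>= 3.8
```

servo_tool(
  rows=[
    [[-5, 0, 0], [8, 20, -50], 55],
    [[-10, 0, 0], [16, 40, -100], 55],
    [[-15, 0, 0], [30, 60, -150], 55],
    [[-20, 0, 0], [40, 85, -213], 55],
    [[-20, 0, 0], [40, 85, -213], 55],
  ],
)

```text
time: 2.58
tcp_pos: [0.6096, 0.2527, 0.197]
ee_rot: [[-0.003, 0.958, 0.288], [-0.001, 0.288, -0.958], [-1.0, -0.003, -0.0]]
contact_force: [0.4, -0.5, -0.5]
grip_width: 0.0469
```

```bash
python3 - <<'E'
from h import *
p,d,s=snap('wrist','w2.png')
P=cloud('wrist',d,s);X,Y,Z=[P[...,i] for i in range(3)]
m=(Z>.014)&(Z<.03)&(X>.56)&(X<.7)&(Y>.06)
hsv=cv2.cvtColor(p,cv2.COLOR_RGB2HSV)
m&=(hsv[...,1]>60)
Q=P[m];r=cv2.minAreaRect(Q[:,:2].astype(np.float32)*1000);print(r,np.median(Q[:,2]))
plan([.612,.258,.20],Rdown(16.7))
E
```

```text
((631.9171752929688, 193.3211669921875), (20.9646053314209, 198.89064025878906), 16.460906982421875) 0.021491343388749112
t 2.62 tcp [609.6 251.5 197.7] yaw 16.6 w 46.7 q6 0.05 F [-0.5  0.2 -0. ]
turn [-0.08, 0.0, 0.11] shift [-2.3, 4.1, -5.6] rows>= 0.1
```

View pics/w2.png

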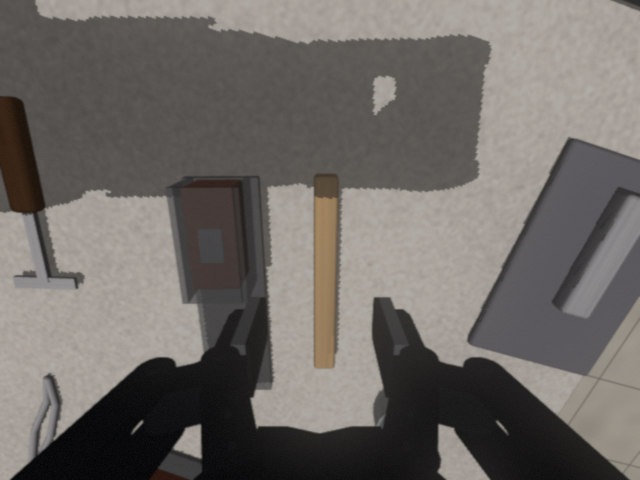

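The wrist view shows the stick between the open fingers, from (326,176) to (324,366). Its centre is (632,193), 21 mm wide and 199 mm long, which fits. Going down.

```bash
python3 - <<'E'
from h import *
plan([.6121,.2604,.010],Rdown(16.5))
E
```

```text
t 2.62 tcp [609.6 251.5 197.7] yaw 16.6 w 46.7 q6 0.05 F [-0.5  0.2 -0. ]
turn [0.12, 0.0, 0.11] shift [187.7, 5.3, -7.9] rows>= 3.0
```

servo_tool(
  rows=[
    [[0, 0, 0], [55, 5, -8], 55],
    [[0, 0, 0], [110, 5, -8], 55],
    [[0, 0, 0], [155, 5, -8], 55],
    [[0, 0, 0], [180, 5, -8], 55],
    [[0, 0, 0], [180, 5, -8], 55],
  ],
)

```text
time: 3.25
tcp_pos: [0.6115, 0.2574, 0.0182]
ee_rot: [[-0.003, 0.959, 0.283], [-0.001, 0.283, -0.959], [-1.0, -0.003, 0.0]]
contact_force: [0.6, 0.3, 0.8]
grip_width: 0.0469
```

```bash
python3 - <<'E'
from h import *
plan([.6121,.2604,.010],Rdown(16.5))
E
```

```text
t 3.25 tcp [611.5 257.4  18.2] yaw 16.4 w 46.9 q6 0.06 F [0.6 0.3 0.8]
turn [-0.08, 0.02, 0.16] shift [8.2, 1.5, -2.7] rows>= 0.1
```

Close on it (the along-stick residual doesn't matter).

servo_tool(
  rows=[
    [[0, 0, 0], [8, 1, -2], 55],
    [[0, 0, 0], [8, 1, -2], 55],
    [[0, 0, 0], [8, 1, -2], 10],
    [[0, 0, 0], [8, 1, -2], 10],
    [[0, 0, 0], [8, 1, -2], 10],
  ],
)

```text
time: 3.88
tcp_pos: [0.6131, 0.2612, 0.0123]
ee_rot: [[0.001, 0.959, 0.284], [0.001, 0.284, -0.959], [-1.0, 0.002, -0.0]]
contact_force: [-0.4, 0.1, 6.9]
grip_width: 0.0205
```

servo_tool(
  rows=[
    [[0, 0, 0], [0, 0, 0], 10],
    [[0, 0, 0], [-20, 0, 0], 10],
    [[0, 0, 0], [-60, 0, 0], 10],
    [[0, 0, 0], [-90, 0, 0], 10],
    [[0, 0, 0], [-90, 0, 0], 10],
  ],
)

```text
time: 4.5
tcp_pos: [0.6137, 0.2615, 0.1052]
ee_rot: [[0.005, 0.959, 0.284], [0.002, 0.284, -0.959], [-1.0, 0.005, -0.0]]
contact_force: [0.3, 0.2, -0.5]
grip_width: 0.0206
```

```bash
python3 - <<'E'
from h import *
p,d,s=snap('wrist','w3.png')
P=cloud('wrist',d,s)
T=(P-np.array(s['tcp_pos']))@np.array(s['ee_rot'])
hsv=cv2.cvtColor(p,cv2.COLOR_RGB2HSV)
m=(np.abs(T[...,0])<.03)&(np.abs(T[...,1])<.03)&(hsv[...,1]>60)&(hsv[...,0]>8)&(hsv[...,0]<30)
Q=T[m]*1000;print(len(Q),np.percentile(Q,[2,50,98],0).round(1))
r=cv2.minAreaRect(Q[:,1:].astype(np.float32));print(r)
np.save('stT',Q)
print(np.polyfit(Q[:,2],Q[:,0],1))
print(s['time'],s['tcp_pos'],s['grip_width'],s['contact_force'])
E
```

```text
9179 [[-18.4 -10.7 -28.8]
 [ -9.2  -0.6   1.7]
 [  4.    9.9  46.9]]
((-0.2613649368286133, 10.864187240600586), (80.46229553222656, 23.944372177124023), 89.2568359375)
[-0.04309863 -8.6599041 ]
4.5 [0.61368975 0.26146497 0.10516057] 0.02060461944470557 [ 0.28106219  0.21112941 -0.51957235]
```

View pics/w3.png

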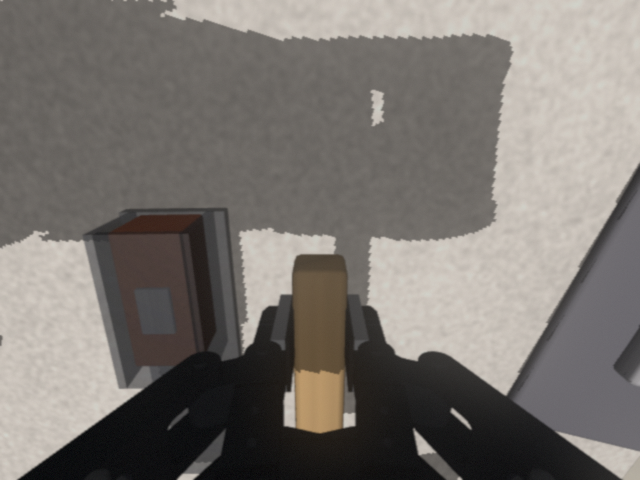

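```bash
python3 - <<'E'
from h import *
Q=np.load('stT.npy')
q=Q[(Q[:,2]>-22)&(abs(Q[:,1])<8)]
print(len(q),np.polyfit(q[:,2],q[:,0],1))
d=np.array([.296,-.955]);c=np.array([.5286,.2092]);th=np.degrees(np.arctan2(d[1],d[0]));print(th)
# stick tip 171 ahead of tcp along tool z ; want tip at sleeve x=-75
t=c+d*(-.075-.171); print(t)
plan([t[0],t[1],.105],Rdown(th+90))
E
```

```text
5486 [ 3.14242082e-03 -9.38290111e+00]
-72.77930062435009
[0.455784 0.44413 ]
t 4.55 tcp [612.9 261.2 102.9] yaw 16.5 w 20.8 q6 0.06 F [-0.6  0.7 -1.3]
turn [-0.7, -0.01, -0.13] shift [-2.3, -98.6, -220.1] rows>= 3.9
```

servo_tool(
  rows=[
    [[0, 0, 0], [0, -22, -50], 10],
    [[0, 0, 0], [0, -44, -100], 10],
    [[-0.7, 0, 0], [0, -66, -150], 10],
    [[-0.7, 0, 0], [0, -98, -218], 10],
    [[-0.7, 0, 0], [0, -98, -218], 10],
  ],
)

```text
time: 5.18
tcp_pos: [0.4537, 0.4442, 0.1002]
ee_rot: [[-0.002, 0.954, 0.3], [-0.001, 0.3, -0.954], [-1.0, -0.002, 0.001]]
contact_force: [0.0, 0.1, -0.0]
grip_width: 0.0205
```

servo_tool(
  rows=[
    [[0, 0, 0], [0, 0, 0], 10],
    [[0, 0, 0], [10, 0, 0], 10],
    [[0, 0, 0], [20, 0, 0], 10],
    [[0, 0, 0], [20, 0, 0], 10],
    [[0, 0, 0], [20, 0, 0], 10],
  ],
)

```text
time: 5.8
tcp_pos: [0.457, 0.4419, 0.0813]
ee_rot: [[-0.0, 0.955, 0.295], [0.0, 0.295, -0.955], [-1.0, -0.0, -0.0]]
contact_force: [-1.4, -1.1, -1.4]
grip_width: 0.0207
```

```bash
python3 - <<'E'
from h import *
p,d,s=snap('wrist','w4.png')
snap('side','s4.png')
P=cloud('wrist',d,s);np.save('wP4',P)
X,Y,Z=[P[...,i] for i in range(3)]
def rect(m,t):
    m=cv2.morphologyEx(m.astype(np.uint8),cv2.MORPH_OPEN,np.ones((3,3)))>0
    Q=P[m]; r=cv2.minAreaRect(Q[:,:2].astype(np.float32)*1000);print(t,len(Q),np.round(r[0],1),np.round(r[1],1),round(r[2],1),np.median(Q[:,2]).round(4))
reg=(X>.46)&(X<.62)&(Y<.28)&(Y>.03)
rect(reg&(Z>.052)&(Z<.065),'top'); rect(reg&(Z>.006)&(Z<.065),'all')
plan([.456,.444,.028],Rdown(17.2))
E
```

```text
top 0 [0. 0.] [0. 0.] 0.0 nan
all 0 [0. 0.] [0. 0.] 0.0 nan
t 5.9 tcp [456.9 442.1  81.6] yaw 17.2 w 20.4 q6 0.41 F [ 0.3 -0.3 -0.4]
turn [0.01, -0.01, -0.02] shift [53.6, -0.3, -2.0] rows>= 0.9
  return _methods._mean(a, axis=axis, dtype=dtype,
  ret = ret.dtype.type(ret / rcount)
```

View pics/w4.png

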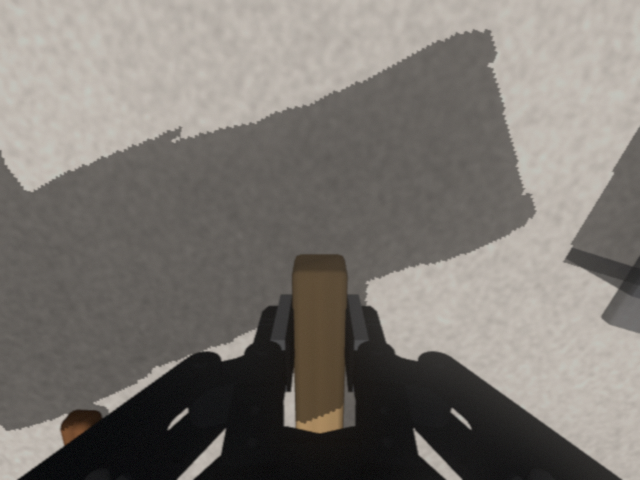

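View pics/s4.png

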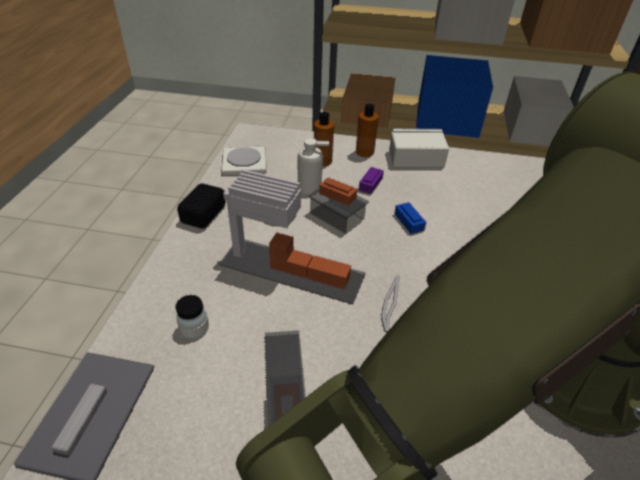

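servo_tool(
  rows=[
    [[0, 0, 0], [20, 0, 0], 10],
    [[0, 0, 0], [40, 0, 0], 10],
    [[0, 0, 0], [50.5, 0, 0], 10],
    [[0, 0, 0], [50.5, 0, 0], 10],
    [[0, 0, 0], [50.5, 0, 10], 10],
  ],
)

```text
time: 6.52
tcp_pos: [0.4597, 0.4328, 0.0312]
ee_rot: [[0.001, 0.955, 0.297], [0.001, 0.297, -0.955], [-1.0, 0.001, -0.0]]
contact_force: [0.7, 0.1, -0.7]
grip_width: 0.021
```

```bash
python3 - <<'E'
from h import *
snap('top','t5.png')
p=cv2.imread('pics/t5.png');cv2.imwrite('pics/t5c.png',cv2.resize(p[150:380,0:260],None,fx=2.6,fy=2.6))
d=np.array([.296,-.955]);c=np.array([.5286,.2092])
t=c+d*(-.052-.171)
plan([t[0],t[1],.031],Rdown(17.22))
E
```

```text
t 6.58 tcp [460.3 431.5  31.3] yaw 17.2 w 21.0 q6 0.39 F [-0.2 -1.6 -0.6]
turn [-0.01, -0.0, -0.04] shift [0.3, -0.6, 9.5] rows>= 0.2
```

View pics/t5c.png

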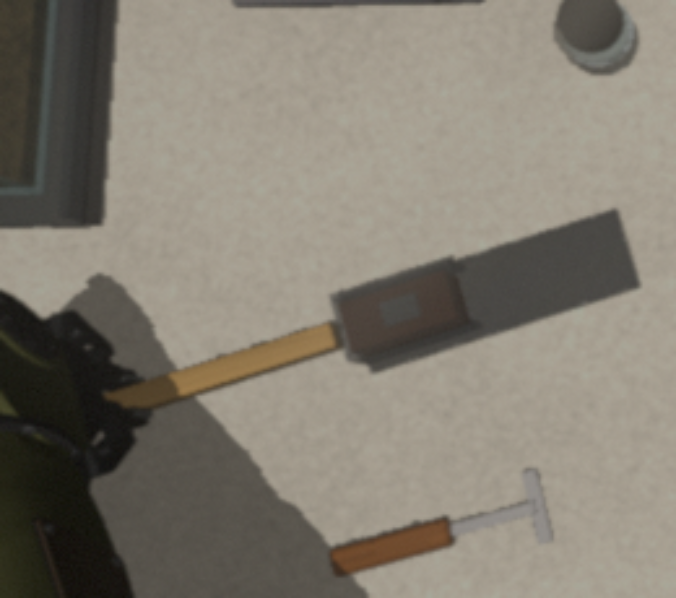

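The stick is in line with the sleeve mouth (tip about (335,335) in the crop). Pushing slowly.

servo_tool(
  rows=[
    [[0, 0, 0], [0, -0.3, 8], 10],
    [[0, 0, 0], [0, -0.5, 20], 10],
    [[0, 0, 0], [0, -0.5, 33], 10],
    [[0, 0, 0], [0, -0.5, 46], 10],
    [[0, 0, 0], [0, -0.5, 60], 10],
  ],
)

```text
time: 7.2
tcp_pos: [0.4769, 0.3757, 0.0315]
ee_rot: [[0.001, 0.955, 0.296], [0.003, 0.296, -0.955], [-1.0, 0.002, -0.002]]
contact_force: [-3.3, 9.6, -0.7]
grip_width: 0.0206
```

```bash
python3 - <<'E'
from h import *
d=np.array([.296,-.955]);c=np.array([.5286,.2092])
t=c+d*(.061-.171)
plan([t[0],t[1],.031],Rdown(17.22))
snap('top','t6.png')
p=cv2.imread('pics/t6.png');cv2.imwrite('pics/t6c.png',cv2.resize(p[150:380,0:260],None,fx=2.6,fy=2.6))
E
```

```text
t 7.2 tcp [476.9 375.7  31.5] yaw 17.2 w 20.6 q6 0.3 F [-3.3  9.6 -0.7]
turn [0.01, -0.13, -0.09] shift [0.3, 0.1, 64.3] rows>= 1.0
```

View pics/t6c.png

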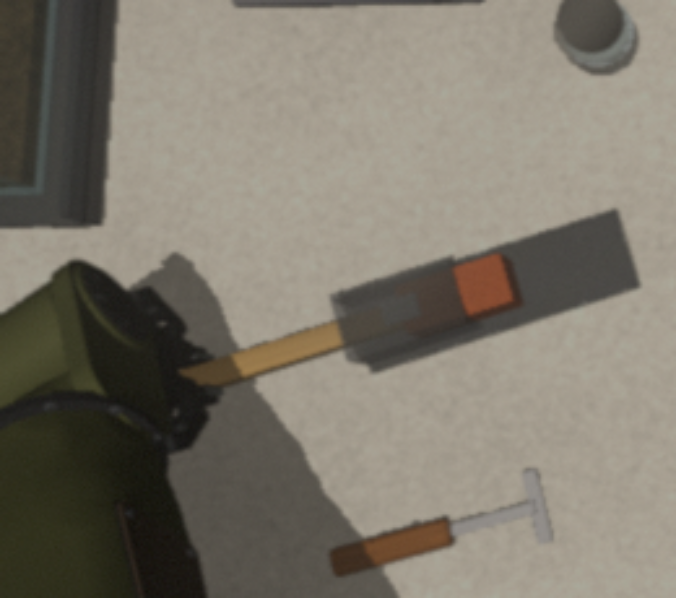

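servo_tool(
  rows=[
    [[0, 0, 0], [0, 0, 14], 10],
    [[0, 0, 0], [0, 0, 28], 10],
    [[0, 0, 0], [0, 0, 42], 10],
    [[0, 0, 0], [0, 0, 54], 10],
    [[0, 0, 0], [0, 0, 65], 10],
  ],
)

```text
time: 7.88
tcp_pos: [0.4964, 0.3122, 0.0308]
ee_rot: [[0.0, 0.955, 0.296], [0.0, 0.296, -0.955], [-1.0, 0.0, -0.0]]
contact_force: [-0.4, 2.3, -1.0]
grip_width: 0.0203
```

servo_tool(
  rows=[
    [[0, 0, 0], [0, 0, 0], 10],
    [[0, 0, 0], [0, 0, 0], 10],
    [[0, 0, 0], [0, 0, 0], 10],
    [[0, 0, 0], [0, 0, -5], 10],
    [[0, 0, 0], [0, 0, -15], 10],
  ],
)

```text
time: 8.5
tcp_pos: [0.4915, 0.3279, 0.0308]
ee_rot: [[-0.0, 0.955, 0.296], [0.0, 0.296, -0.955], [-1.0, -0.0, -0.0]]
contact_force: [0.9, -0.3, -1.5]
grip_width: 0.0206
```

```bash
python3 - <<'E'
from h import *
s=state();print(s['tcp_pos'],s['contact_force'])
p,D,_=snap('top','t7.png')
pp=cv2.imread('pics/t7.png');cv2.imwrite('pics/t7c.png',cv2.resize(pp[150:380,0:260],None,fx=2.6,fy=2.6))
P=cloud('top',D);hsv=cv2.cvtColor(p,cv2.COLOR_RGB2HSV)
m=(hsv[...,0]<12)&(hsv[...,1]>140)&(hsv[...,2]>80)&(P[...,1]>0.02)&(P[...,1]<.2)&(P[...,2]>.035)&(P[...,0]>.48)
Q=P[m];r=cv2.minAreaRect(Q[:,:2].astype(np.float32)*1000);print(r,np.median(Q[:,2]))
d=np.array([.296,-.955]);c=np.array([.5286,.2092]);v=np.array(r[0])/1000-c;print('sleeve x,y',v@d,v@[.955,.296])
E
```

```text
[0.49150171 0.32790817 0.03078645] [ 0.85599988 -0.27917488 -1.50569851]
((559.8547973632812, 102.66053009033203), (41.941505432128906, 89.0490493774414), 16.804916381835938) 0.04998055394188672
sleeve x,y 0.11099661378326417 -0.0016873516113280816
```

View pics/t7c.png

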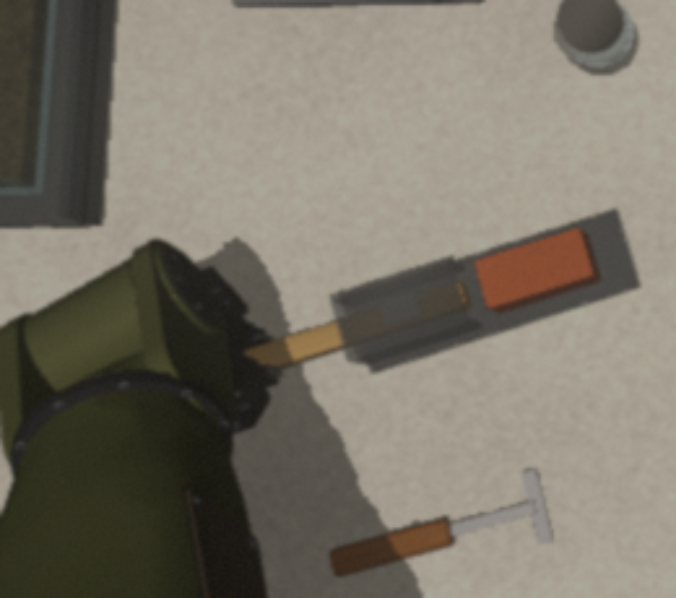

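Block is wholly out: centre (560,103), top at z = 50 mm, sleeve x = 111 mm. Withdrawing the stick to lay it behind the sleeve.

servo_tool(
  rows=[
    [[0, 0, 0], [0, 0, -25], 10],
    [[0, 0, 0], [0, 0, -60], 10],
    [[0, 0, 0], [0, 0, -100], 10],
    [[0, 0, 0], [0, 0, -120], 10],
    [[0, 0, 0], [0, 0, -120], 10],
  ],
)

```text
time: 9.18
tcp_pos: [0.4556, 0.4429, 0.0306]
ee_rot: [[-0.0, 0.955, 0.298], [-0.0, 0.298, -0.955], [-1.0, -0.0, 0.0]]
contact_force: [1.2, -0.0, -0.9]
grip_width: 0.0203
```

servo_tool(
  rows=[
    [[0, 0, 0], [8, 0, -2], 10],
    [[0, 0, 0], [16, 0, -4], 10],
    [[0, 0, 0], [17.5, 0, -4], 10],
    [[0, 0, 0], [17.5, 0, -4], 10],
    [[0, 0, 0], [17.5, 0, -4], 10],
  ],
)

```text
time: 9.8
tcp_pos: [0.4552, 0.4458, 0.0135]
ee_rot: [[0.0, 0.955, 0.296], [0.0, 0.296, -0.955], [-1.0, 0.0, -0.0]]
contact_force: [0.7, -0.3, -1.3]
grip_width: 0.0206
```

```bash
python3 - <<'E'
from h import *
plan([.45,.445,.0125],Rdown(17.22))
E
```

```text
t 9.8 tcp [455.2 445.8  13.5] yaw 17.2 w 20.6 q6 0.42 F [ 0.7 -0.3 -1.3]
turn [-0.02, -0.01, -0.02] shift [1.0, -5.2, -0.8] rows>= 0.1
```

servo_tool(
  rows=[
    [[0, 0, 0], [1, 0, 0], 10],
    [[0, 0, 0], [1, 0, 0], 60],
    [[0, 0, 0], [1, 0, 0], 60],
    [[0, 0, 0], [1, 0, 0], 60],
    [[0, 0, 0], [-10, 0, 0], 60],
  ],
)

```text
time: 10.42
tcp_pos: [0.4547, 0.4455, 0.023]
ee_rot: [[-0.001, 0.955, 0.296], [-0.001, 0.296, -0.955], [-1.0, -0.001, 0.001]]
contact_force: [-0.0, -0.6, 0.7]
grip_width: 0.0513
```

```bash
python3 - <<'E'
from h import *
plan([.565,.10,.20],Rdown(16.8))
plan([.565,.10,.20],Rdown(16.8-180))
E
```

```text
t 10.43 tcp [454.7 445.5  23. ] yaw 17.2 w 51.3 q6 0.42 F [-0.  -0.6  0.7]
turn [0.42, 0.04, 0.08] shift [-176.8, 2.9, 362.8] rows>= 6.5
t 10.43 tcp [454.7 445.5  23. ] yaw 17.2 w 51.3 q6 0.42 F [-0.  -0.6  0.7]
turn [-179.58, -0.12, 0.06] shift [-176.8, 2.9, 362.8] rows>= 16.8
```

```bash
cat >> h.py <<'E'
def gplan(G,yaw,lean=0):
    R=Rdown(yaw,-lean); plan(np.array(G)+.011*R[:,0],R)
E
python3 - <<'E'
from h import *
b=np.array([.5599,.1027]);z=np.array([np.sin(np.radians(16.8)),-np.cos(np.radians(16.8))])
g=b-.015*z;print(g)
gplan([*g,.16],16.8,20)
E
```

```text
[0.55556452 0.11705979]
t 10.43 tcp [454.7 445.5  23. ] yaw 17.2 w 51.3 q6 0.42 F [-0.  -0.6  0.7]
turn [0.43, -19.96, 0.0] shift [-126.5, -1.0, 347.5] rows>= 5.9
```

servo_tool(
  rows=[
    [[0, 0, 0], [-55, 0, 0], 85],
    [[0, 0, 0], [-110, 0, 25], 85],
    [[0, -4, 0], [-127, 0, 80], 85],
    [[0, -8, 0], [-127, 0, 140], 85],
    [[0, -12, 0], [-127, 0, 200], 85],
  ],
)

```text
time: 11.05
tcp_pos: [0.5147, 0.2531, 0.1516]
ee_rot: [[0.063, 0.955, 0.289], [-0.2, 0.296, -0.934], [-0.978, 0.001, 0.21]]
contact_force: [1.3, -0.2, 0.1]
grip_width: 0.0728
```

```bash
python3 - <<'E'
from h import *
gplan([.5556,.1171,.16],16.8,20)
E
```

```text
t 11.05 tcp [514.7 253.1 151.6] yaw 17.2 w 72.8 q6 0.26 F [ 1.3 -0.2  0.1]
turn [0.39, -7.88, -0.2] shift [32.5, -1.2, 142.1] rows>= 2.3
```

servo_tool(
  rows=[
    [[0, -3, 0], [10, -1, 55], 85],
    [[0, -6, 0], [22, -1, 100], 85],
    [[0.4, -8, 0], [32, -1, 138], 85],
    [[0.4, -8, 0], [32, -1, 138], 85],
    [[0.4, -8, 0], [32, -1, 138], 85],
  ],
)

```text
time: 11.68
tcp_pos: [0.5551, 0.1198, 0.1483]
ee_rot: [[0.101, 0.957, 0.271], [-0.326, 0.29, -0.9], [-0.94, 0.003, 0.342]]
contact_force: [0.9, 1.1, 0.5]
grip_width: 0.0725
```

```bash
python3 - <<'E'
from h import *
p,d,s=snap('wrist','w8.png')
P=cloud('wrist',d,s);hsv=cv2.cvtColor(p,cv2.COLOR_RGB2HSV)
m=(hsv[...,0]<12)&(hsv[...,1]>140)&(P[...,1]>0.02)&(P[...,1]<.2)&(P[...,2]>.043)&(P[...,2]<.06)&(P[...,0]>.48)&(P[...,0]<.65)
m=cv2.morphologyEx(m.astype(np.uint8),cv2.MORPH_OPEN,np.ones((3,3)))>0
Q=P[m];r=cv2.minAreaRect(Q[:,:2].astype(np.float32)*1000);print(len(Q),r,np.median(Q[:,2]))
gplan([.5556,.1171,.036],16.8,20)
E
```

```text
3675 ((556.28369140625, 115.24490356445312), (38.92351531982422, 66.91722106933594), 15.97270679473877) 0.04964128102632864
t 11.72 tcp [555.1 120.  148.2] yaw 16.9 w 72.7 q6 0.16 F [-0.6  0.9  0.3]
turn [0.01, -0.03, -0.17] shift [117.4, -0.7, -35.5] rows>= 2.0
```

View pics/w8.png

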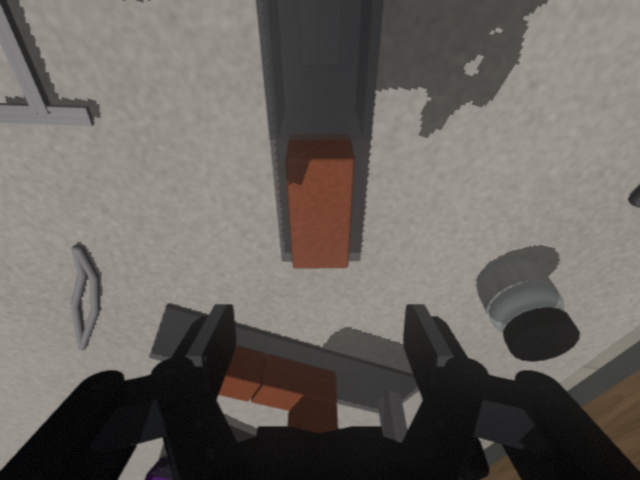

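```bash
python3 - <<'E'
from h import *
z=np.load('last_wrist.npz');s={'tcp_pos':z['pos'],'ee_rot':z['rot']}
P=cloud('wrist',z['d'],s)
m=np.zeros((480,640),bool);m[120:290,270:370]=1
m&=(P[...,2]>.043)&(P[...,2]<.056)
m=cv2.morphologyEx(m.astype(np.uint8),cv2.MORPH_OPEN,np.ones((3,3)))>0
Q=P[m];r=cv2.minAreaRect(Q[:,:2].astype(np.float32)*1000);print(len(Q),r,np.median(Q[:,2]))
E
```

```text
7082 ((559.880615234375, 105.06423950195312), (42.054012298583984, 89.83819580078125), 17.1849365234375) 0.04957655120714213
```

```bash
python3 - <<'E'
from h import *
gplan([.5555,.1190,.037],17.1,20)
E
```

```text
t 11.72 tcp [555.1 120.  148.2] yaw 16.9 w 72.7 q6 0.16 F [-0.6  0.9  0.3]
turn [-0.27, -0.03, -0.06] shift [115.9, -0.2, -36.9] rows>= 1.9
```

servo_tool(
  rows=[
    [[-0.2, 0, 0], [40, 0, -14], 85],
    [[-0.2, 0, 0], [80, 0, -28], 85],
    [[-0.2, 0, 0], [105, 0, -37], 85],
    [[-0.2, 0, 0], [115, 0, -38], 85],
    [[-0.2, 0, 0], [115, 0, -38], 85],
  ],
)

```text
time: 12.35
tcp_pos: [0.5565, 0.1162, 0.0269]
ee_rot: [[0.101, 0.956, 0.275], [-0.327, 0.293, -0.899], [-0.94, 0.001, 0.342]]
contact_force: [-0.4, -0.5, 0.5]
grip_width: 0.0728
```

```bash
python3 - <<'E'
from h import *
gplan([.5555,.1190,.037],17.1,20)
E
```

```text
t 12.35 tcp [556.5 116.2  26.9] yaw 17.0 w 72.8 q6 0.26 F [-0.4 -0.5  0.5]
turn [-0.07, -0.0, -0.02] shift [0.5, -0.1, 0.6] rows>= 0.0
```

Close, then lift gently.

servo_tool(
  rows=[
    [[0, 0, 0], [0, 0, 0], 30],
    [[0, 0, 0], [0, 0, 0], 30],
    [[0, 0, 0], [0, 0, 0], 30],
    [[0, 0, 0], [0, 0, 0], 30],
    [[0, 0, 0], [0, 0, 0], 30],
  ],
  grip_force=70,
)

```text
time: 12.98
tcp_pos: [0.5571, 0.1162, 0.028]
ee_rot: [[0.103, 0.956, 0.274], [-0.326, 0.293, -0.899], [-0.94, 0.003, 0.342]]
contact_force: [-0.8, 2.1, 6.8]
grip_width: 0.0411
```

servo_tool(
  rows=[
    [[0, 0, 0], [0, 0, 0], 30],
    [[0, 0, 0], [-14, 0, 5], 30],
    [[0, 0, 0], [-47, 0, 17], 30],
    [[0, 0, 0], [-94, 0, 34], 30],
    [[0, 0, 0], [-113, 0, 41], 30],
  ],
)

```text
time: 13.6
tcp_pos: [0.5569, 0.1161, 0.1507]
ee_rot: [[0.104, 0.956, 0.274], [-0.326, 0.293, -0.899], [-0.94, 0.005, 0.342]]
contact_force: [-0.2, 0.3, -2.8]
grip_width: 0.041
```

```bash
python3 - <<'E'
from h import *
p,d,s=snap('wrist','w9.png')
P=cloud('wrist',d,s)
R=np.array(s['ee_rot']);T=(P-s['tcp_pos'])@R*1000
hsv=cv2.cvtColor(p,cv2.COLOR_RGB2HSV)
m=(hsv[...,0]<14)&(hsv[...,1]>110)&(abs(T[...,1])<30)&(abs(T[...,0])<60)&(abs(T[...,2])<80)
m=cv2.morphologyEx(m.astype(np.uint8),cv2.MORPH_OPEN,np.ones((3,3)))>0
Q=P[m]*1000-np.array(s['tcp_pos'])*1000
print(len(Q),np.percentile(Q[:,2],[2,50,98]))
q=Q[Q[:,2]>np.percentile(Q[:,2],60)-20]
A=np.c_[q[:,:2],np.ones(len(q))];co,*_=np.linalg.lstsq(A,q[:,2],rcond=None);print('plane',co)
zh=R[:2,2]/np.linalg.norm(R[:2,2]);a=Q[:,:2]@zh;print('along',np.percentile(a,[1,50,99]),'across',np.percentile(Q[:,:2]@R[:2,1],[1,99]))
# top edge rear: highest pts
print(s['tcp_pos'],s['grip_width'],s['contact_force'],s['time'])
np.savez('w9',Q=Q,R=R)
E
```

```text
18137 [-11.40100434  21.3665592   22.30765206]
plane [ 1.82869996e-02 -9.09511420e-02  1.99828888e+01]
along [-33.5325698  -19.28596324  48.69811667] across [-20.40794439  19.3332404 ]
[0.55690361 0.11611284 0.15070369] 0.04103107923816109 [-0.24884018  0.27416007 -2.84267755] 13.6
```

View pics/w9.png

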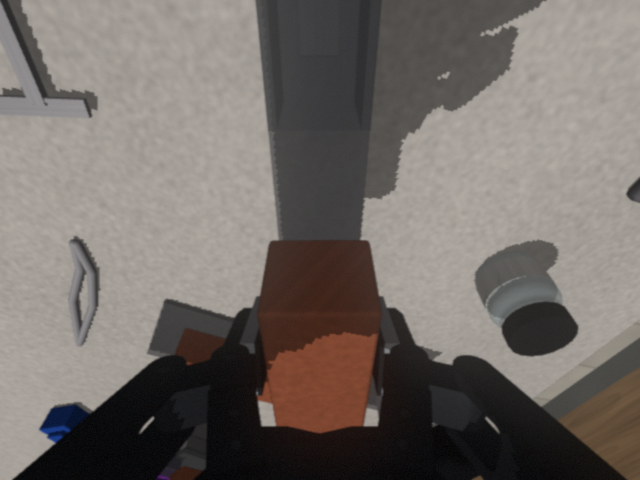

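```bash
python3 - <<'E'
from h import *
z=np.load('w9.npz');Q,R=z['Q'],z['R'];zh=R[:2,2]/np.linalg.norm(R[:2,2])
a=Q[:,:2]@zh;c=Q[:,:2]@R[:2,1]
for lo,hi in [(-30,-20),(-20,-10),(-10,0),(0,20),(20,40),(40,60)]:
    k=(a>lo)&(a<hi)&(Q[:,2]>12);print(lo,k.sum(),np.median(Q[k,2]) if k.sum() else '')
# targets
w=np.radians(-9.2);wx=np.array([np.cos(w),np.sin(w)]);o=np.array([.5625,-.143])
# place: TCP = blockcentre - 11.5*wx
t=o-.0115*wx; print(t)
R=Rdown(80.8,-20);plan([*t,.066-.002+.05],R)
t2=o-.12*wx;plan([*t2,.16],R)
E
```

```text
-30 2146 21.651388419121687
-20 1891 21.64965936773089
-10 1687 21.631356237752044
0 2683 21.62076888064462
20 2054 21.57439225872558
40 913 21.56796295385965
[ 0.55114793 -0.14116137]
t 13.65 tcp [557.4 116.2 152.3] yaw 17.0 w 41.3 q6 0.15 F [-0.1  0.1 -0.1]
turn [-60.05, 0.21, 21.48] shift [119.0, -81.6, 216.7] rows>= 6.0
t 13.65 tcp [557.4 116.2 152.3] yaw 17.0 w 41.3 q6 0.15 F [-0.1  0.1 -0.1]
turn [-60.05, 0.21, 21.48] shift [58.7, -178.7, 187.6] rows>= 6.0
```

servo_tool(
  rows=[
    [[-9, 0, 3.2], [9, -27, 28], 30],
    [[-18, 0, 6.4], [18, -54, 56], 30],
    [[-27, 0, 9.7], [26, -80, 84], 30],
    [[-36, 0, 12.9], [35, -107, 112], 30],
    [[-45, 0, 16.1], [44, -134, 141], 30],
  ],
)

```text
time: 14.28
tcp_pos: [0.4763, -0.0528, 0.1529]
ee_rot: [[0.295, 0.473, 0.83], [-0.161, 0.881, -0.444], [-0.942, -0.003, 0.336]]
contact_force: [0.5, -0.7, -2.9]
grip_width: 0.0413
```

```bash
python3 - <<'E'
from h import *
w=np.radians(-9.2);wx=np.array([np.cos(w),np.sin(w)]);o=np.array([.5625,-.143])
t2=o-.12*wx;plan([*t2,.16],Rdown(80.8,-20))
E
```

```text
t 14.28 tcp [476.3 -52.8 152.9] yaw 61.8 w 41.3 q6 -1.08 F [ 0.5 -0.7 -2.9]
turn [-17.83, -0.38, 6.59] shift [-4.7, -77.9, 7.1] rows>= 1.8
```

servo_tool(
  rows=[
    [[-8, 0, 3], [-2, -35, 3], 30],
    [[-17.4, -0.4, 6.4], [-5, -75, 6], 30],
    [[-17.4, -0.4, 6.4], [-5, -75, 6], 30],
    [[-17.4, -0.4, 6.4], [-5, -75, 6], 30],
    [[-17.4, -0.4, 6.4], [-5, -75, 6], 30],
  ],
)

```text
time: 14.9
tcp_pos: [0.4451, -0.1194, 0.1597]
ee_rot: [[0.336, 0.174, 0.925], [-0.059, 0.985, -0.164], [-0.94, -0.0, 0.342]]
contact_force: [-0.0, 0.4, -1.9]
grip_width: 0.041
```

```bash
python3 - <<'E'
from h import *
w=np.radians(-9.2);wx=np.array([np.cos(w),np.sin(w)]);o=np.array([.5625,-.143])
t2=o-(.0115+.012)*wx;plan([*t2,.066-.0016+.03],Rdown(80.8,-20))
E
```

```text
t 14.9 tcp [ 445.1 -119.4  159.7] yaw 80.0 w 41.0 q6 -1.84 F [-0.   0.4 -1.9]
turn [-0.78, -0.02, 0.28] shift [94.2, -3.1, 68.1] rows>= 1.9
```

servo_tool(
  rows=[
    [[-0.8, 0, 0.3], [25, -1, 18], 30],
    [[-0.8, 0, 0.3], [55, -2, 40], 30],
    [[-0.8, 0, 0.3], [82, -3, 59], 30],
    [[-0.8, 0, 0.3], [93, -3, 67], 30],
    [[-0.8, 0, 0.3], [93, -3, 67], 30],
  ],
)

```text
time: 15.52
tcp_pos: [0.5379, -0.1383, 0.0948]
ee_rot: [[0.337, 0.157, 0.928], [-0.053, 0.988, -0.148], [-0.94, 0.0, 0.341]]
contact_force: [-0.1, 0.1, -1.9]
grip_width: 0.0409
```

```bash
python3 - <<'E'
from h import *
p,d,s=snap('wrist','w10.png')
snap('side','s10.png');pp=cv2.imread('pics/s10.png');cv2.imwrite('pics/s10c.png',cv2.resize(pp[140:320,190:400],None,fx=3.3,fy=3.3))
w=np.radians(-9.2);wx=np.array([np.cos(w),np.sin(w)]);o=np.array([.5625,-.143])
t2=o-(.0115+.012)*wx;plan([*t2,.066-.0016+.03],Rdown(80.8,-20))
E
```

```text
t 15.62 tcp [ 537.6 -138.5   95.8] yaw 80.9 w 41.1 q6 -1.84 F [-0.6  0.3 -2.2]
turn [0.14, 0.01, -0.04] shift [1.9, -0.4, 1.2] rows>= 0.0
```

View pics/w10.png

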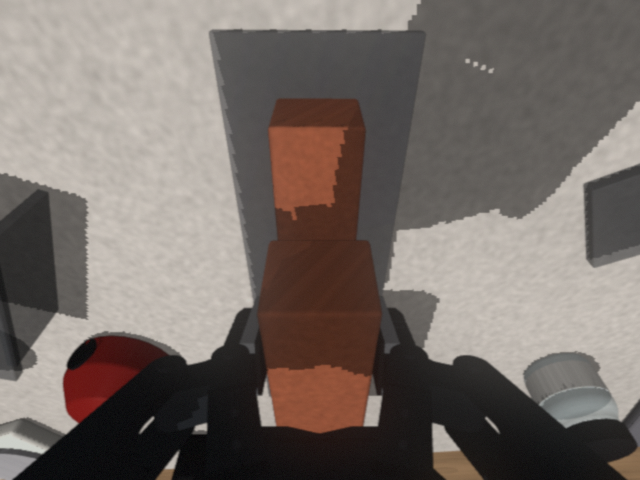

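View pics/s10c.png

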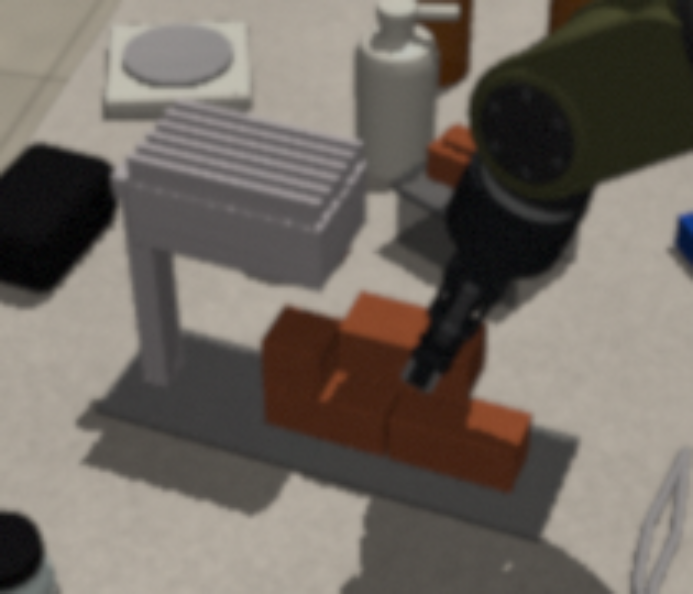

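```bash
cat > meas.py <<'E'
from h import *
z=np.load('last_wrist.npz');s={'tcp_pos':z['pos'],'ee_rot':z['rot']}
P=cloud('wrist',z['d'],s);p=z['p'];hsv=cv2.cvtColor(p,cv2.COLOR_RGB2HSV)
col=(hsv[...,0]<14)&(hsv[...,1]>100)
def face(lo,hi,rows,ang=None):
    m=col&(P[...,2]>lo)&(P[...,2]<hi);m[:rows[0]]=0;m[rows[1]:]=0;m[:,:200]=0;m[:,440:]=0
    m=cv2.morphologyEx(m.astype(np.uint8),cv2.MORPH_OPEN,np.ones((3,3)))>0
    # side edges by row: first & last col
    L=[];Rr=[]
    for v in np.where(m.sum(1)>10)[0]:
        u=np.where(m[v])[0];L.append(P[v,u[0]]);Rr.append(P[v,u[-1]])
    L=np.array(L)[3:-3]*1000;Rr=np.array(Rr)[3:-3]*1000;M=(L+Rr)/2
    Q=P[m]*1000
    def ln(a): 
        k=np.polyfit(a[:,0],a[:,1],1);return np.degrees(np.arctan(k[0])),k
    print('z',np.median(Q[:,2]).round(1),'n',len(Q),'angles L,R,M',[round(ln(a)[0],2) for a in (L,Rr,M)],'width',np.median(np.linalg.norm(L-Rr,axis=1)).round(1),'rangex',M[0,0].round(1),M[-1,0].round(1))
    return M,Q,ln(M)[1]
E
python3 - <<'E'
from meas import *
print(s)
M,Q,k1=face(.040,.052,(95,238))
w=np.radians(-9.2);wx=np.array([np.cos(w),np.sin(w)]);wy=np.array([-wx[1],wx[0]])
print('wall near end along wx',np.percentile(Q[:,:2]@wx,[.5,1,2]),'across centre',np.median(M[:,:2]@wy))
M,Q,k2=face(.105,.125,(235,400))
print('block rear',np.percentile(Q[:,:2]@wx,[.5,1,2]),'across',np.median(M[:,:2]@wy))
tc=np.array(s['tcp_pos'])[:2]*1000
print('tcp',tc@wx,tc@wy,'o est',np.array([562.5,-143])@wx,np.array([562.5,-143])@wy)
E
```

```text
{'tcp_pos': array([ 0.53789295, -0.13826627,  0.0947635 ]), 'ee_rot': array([[ 3.36544836e-01,  1.57135226e-01,  9.28464374e-01],
       [-5.33749301e-02,  9.87577079e-01, -1.47792521e-01],
       [-9.40153546e-01,  1.82088575e-04,  3.40751048e-01]])}
z 45.5 n 10108 angles L,R,M [np.float64(-8.84), np.float64(-9.36), np.float64(-9.1)] width 40.7 rangex 471.6 527.7
wall near end along wx [485.21838607 485.31438026 485.5109555 ] across centre -51.251052952515764
z 116.1 n 12343 angles L,R,M [np.float64(-9.33), np.float64(-8.67), np.float64(-9.0)] width 40.7 rangex 506.2 559.9
block rear [519.59760075 519.76036363 519.93590546] across -49.80897410466374
tcp 553.0798163595333 -50.48868313340032 o est 578.1271589434881 -51.22731782878017
```

```bash
python3 - <<'E'
from h import *
w=np.radians(-9.2);wx=np.array([np.cos(w),np.sin(w)]);wy=np.array([-wx[1],wx[0]])
for i in range(1):
    s=state();R=np.array(s['ee_rot'])
for dz in (0,-15,-24,-28,-29.5):
    v=np.r_[11*wx-1.4*wy,dz];print(dz,np.round(R.T@v,1))
print(s['tcp_pos'])
E
```

```text
0 [ 3.8 -1.4 10.3]
-15 [17.9 -1.4  5.2]
-24 [26.3 -1.4  2.1]
-28 [30.1 -1.4  0.7]
-29.5 [31.5 -1.4  0.2]
[ 0.53763963 -0.13854248  0.09580754]
```

servo_tool(
  rows=[
    [[0, 0, 0], [3.8, -1.4, 10.3], 30],
    [[0, 0, 0], [3.8, -1.4, 10.3], 30],
    [[0, 0, 0], [11, -1.4, 8], 30],
    [[0, 0, 0], [18, -1.4, 5.2], 30],
    [[0, 0, 0], [24, -1.4, 3], 30],
  ],
)

```text
time: 16.25
tcp_pos: [0.5484, -0.142, 0.073]
ee_rot: [[0.337, 0.158, 0.928], [-0.054, 0.988, -0.148], [-0.94, -0.0, 0.341]]
contact_force: [0.6, -0.0, -2.5]
grip_width: 0.0406
```

```bash
python3 - <<'E'
from h import *
snap('wrist','w11.png')
s=state();print(s['tcp_pos'],s['contact_force'],s['time'])
from meas import *
w=np.radians(-9.2);wx=np.array([np.cos(w),np.sin(w)]);wy=np.array([-wx[1],wx[0]])
M,Q,k1=face(.040,.052,(60,235))
print('wall near end along wx',np.percentile(Q[:,:2]@wx,[.5,1]),'across centre',np.median(M[:,:2]@wy))
M,Q,k2=face(.08,.110,(235,400))
print('block rear',np.percentile(Q[:,:2]@wx,[.5,1]),'across',np.median(M[:,:2]@wy))
E
```

```text
[ 0.54807335 -0.14188781  0.07221009] [-0.97242982  0.79715206 -4.10048338] 16.3
z 45.6 n 12422 angles L,R,M [np.float64(-9.51), np.float64(-9.23), np.float64(-9.37)] width 40.8 rangex 471.4 520.8
wall near end along wx [485.28927102 485.43126082] across centre -51.324002594885215
z 94.3 n 13118 angles L,R,M [np.float64(-9.38), np.float64(-8.61), np.float64(-9.0)] width 40.7 rangex 517.1 571.1
block rear [530.58804957 530.71284543] across -51.82666330527512
```

View pics/w11.png

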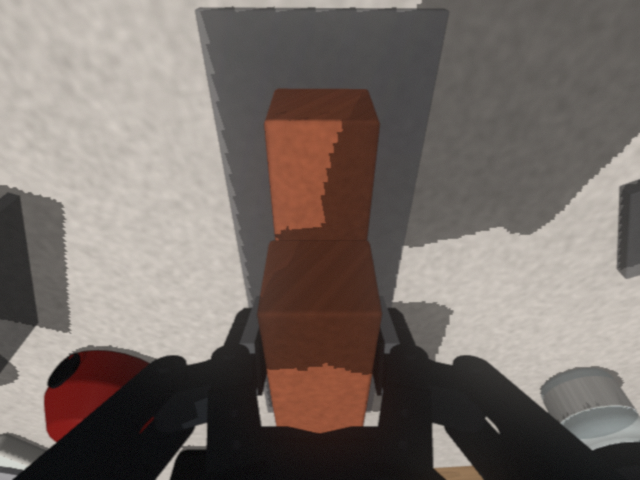

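servo_tool(
  rows=[
    [[0, 0, 0], [2.4, 0.3, -0.9], 30],
    [[0, 0, 0], [4.7, 0.3, -1.7], 30],
    [[0, 0, 0], [6.4, 0.3, -2.3], 30],
    [[0, 0, 0], [7.3, 0.3, -2.6], 30],
    [[0, 0, 0], [7.3, 0.3, -2.6], 30],
  ],
)

```text
time: 16.92
tcp_pos: [0.5488, -0.1418, 0.066]
ee_rot: [[0.338, 0.158, 0.928], [-0.054, 0.988, -0.148], [-0.94, -0.0, 0.342]]
contact_force: [1.2, -0.4, -3.5]
grip_width: 0.041
```

```bash
python3 - <<'E'
from h import *
s=state();print(s['tcp_pos'],s['contact_force'],s['time'])
E
```

```text
[ 0.54881757 -0.141791    0.06604677] [ 1.20097204 -0.39032351 -3.52779751] 16.925
```

servo_tool(
  rows=[
    [[0, 0, 0], [0.5, 0, -0.2], 30],
    [[0, 0, 0], [1, 0, -0.4], 30],
    [[0, 0, 0], [1.5, 0, -0.5], 30],
    [[0, 0, 0], [1.9, 0, -0.7], 30],
    [[0, 0, 0], [1.9, 0, -0.7], 30],
  ],
)

```text
time: 17.55
tcp_pos: [0.5488, -0.1418, 0.064]
ee_rot: [[0.338, 0.158, 0.928], [-0.054, 0.988, -0.148], [-0.94, -0.0, 0.342]]
contact_force: [0.4, -0.6, -2.1]
grip_width: 0.0414
```

servo_tool(
  rows=[
    [[0, 0, 0], [0.4, 0, -0.1], 30],
    [[0, 0, 0], [0.8, 0, -0.3], 30],
    [[0, 0, 0], [0.8, 0, -0.3], 30],
    [[0, 0, 0], [0.8, 0, -0.3], 30],
    [[0, 0, 0], [0.8, 0, -0.3], 30],
  ],
)

```text
time: 18.18
tcp_pos: [0.5489, -0.1418, 0.064]
ee_rot: [[0.339, 0.158, 0.928], [-0.054, 0.988, -0.148], [-0.939, -0.0, 0.343]]
contact_force: [-8.7, 1.4, 10.8]
grip_width: 0.0412
```

servo_tool(
  rows=[
    [[0, 0, 0], [-0.7, 0, 0.2], 30],
    [[0, 0, 0], [-0.7, 0, 0.2], 45],
    [[0, 0, 0], [-0.7, 0, 0.2], 60],
    [[0, 0, 0], [-0.7, 0, 0.2], 85],
    [[0, 0, 0], [-0.7, 0, 0.2], 85],
  ],
)

```text
time: 18.8
tcp_pos: [0.5488, -0.1418, 0.0639]
ee_rot: [[0.338, 0.157, 0.928], [-0.054, 0.988, -0.148], [-0.94, -0.0, 0.342]]
contact_force: [-0.6, -0.2, 0.2]
grip_width: 0.0725
```

servo_tool(
  rows=[
    [[0, 0, 0], [-15, 0, -5], 85],
    [[0, 0, 0], [-45, 0, -20], 85],
    [[0, 0, 0], [-90, 0, -50], 85],
    [[0, 0, 0], [-90, 0, -50], 85],
    [[0, 0, 0], [-90, 0, -50], 85],
  ],
)

```text
time: 19.42
tcp_pos: [0.4724, -0.1297, 0.1314]
ee_rot: [[0.338, 0.158, 0.928], [-0.054, 0.987, -0.148], [-0.939, -0.0, 0.343]]
contact_force: [-0.4, 0.3, 0.1]
grip_width: 0.0727
```

```bash
python3 - <<'E'
from h import *
snap('wrist','w12.png')
s=state();print(s['tcp_pos'],s['contact_force'],s['time'],s['qpos'])
from meas import *
w=np.radians(-9.2);wx=np.array([np.cos(w),np.sin(w)]);wy=np.array([-wx[1],wx[0]])
M,Q,k1=face(.040,.052,(0,400))
print('wall near end along wx',np.percentile(Q[:,:2]@wx,[.5,1]),'across centre',np.median(M[:,:2]@wy))
M,Q,k2=face(.078,.094,(0,450))
print('block rear',np.percentile(Q[:,:2]@wx,[.5,1,99]),'across',np.median(M[:,:2]@wy))
E
```

```text
[ 0.47233646 -0.12960687  0.13086952] [-0.47346068  0.31297327  0.39603292] 19.475 [-0.37888354  0.14750518  2.02604048  0.12702376  0.63087127 -1.88142366]
z 45.4 n 4098 angles L,R,M [np.float64(-9.98), np.float64(-9.1), np.float64(-9.54)] width 40.3 rangex 471.2 516.5
wall near end along wx [484.93302233 485.05475724] across centre -51.237646980920466
z 85.3 n 6527 angles L,R,M [np.float64(-8.8), np.float64(-9.63), np.float64(-9.21)] width 40.4 rangex 517.0 641.7
block rear [530.82066325 531.02646253 661.44641666] across -51.567395092115135
```

View pics/w12.png

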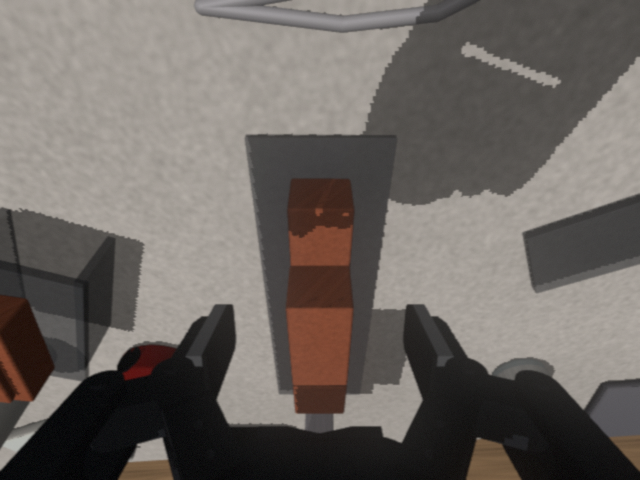

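Block sits at wall x ≈ -0.1 mm and y ≈ -0.3 mm, with its top at the half block's height. Now the terracotta cap on the smoky stand, top view (438,257). The blue and purple ones are left alone.

```bash
python3 - <<'E'
from h import *
gplan([.505,-.362,.20],67.8,30)
E
```

```text
t 19.48 tcp [ 472.3 -129.6  130.9] yaw 80.9 w 72.5 q6 -1.88 F [-0.5  0.3  0.4]
turn [11.93, -9.97, -5.55] shift [-30.6, -225.6, 90.1] rows>= 3.9
```

servo_tool(
  rows=[
    [[2, -2, -1], [-30, -30, 20], 85],
    [[5, -4, -2], [-31, -85, 40], 85],
    [[8, -7, -4], [-31, -140, 60], 85],
    [[12, -10, -5.5], [-31, -195, 80], 85],
    [[12, -10, -5.5], [-31, -226, 90], 85],
  ],
)

```text
time: 20.1
tcp_pos: [0.5095, -0.3667, 0.1896]
ee_rot: [[0.463, 0.381, 0.801], [-0.188, 0.925, -0.331], [-0.866, 0.002, 0.5]]
contact_force: [0.6, 1.2, 0.6]
grip_width: 0.0728
```

servo_tool(
  rows=[
    [[0, 0, 0], [0, 0, 0], 85],
    [[0, 0, 0], [0, 0, 0], 85],
    [[0, 0, 0], [0, 0, 0], 85],
    [[0, 0, 0], [0, 0, 0], 85],
    [[0, 0, 0], [0, 0, 0], 85],
  ],
)

```text
time: 20.72
tcp_pos: [0.5095, -0.364, 0.1914]
ee_rot: [[0.464, 0.378, 0.801], [-0.188, 0.926, -0.328], [-0.866, 0.001, 0.501]]
contact_force: [0.2, 0.3, -0.0]
grip_width: 0.0724
```

```bash
python3 - <<'E'
from h import *
p,d,s=snap('wrist','w13.png')
print(s['tcp_pos'],s['qpos'],s['time']);print(np.array(s['ee_rot']).round(3).tolist())
P=cloud('wrist',d,s);X,Y,Z=[P[...,i] for i in range(3)]
hsv=cv2.cvtColor(p,cv2.COLOR_RGB2HSV)
for lo,hi in [(.083,.11),(.0945,.105),(.052,.11)]:
    m=(Z>lo)&(Z<hi)&(X>.44)&(X<.63)&(Y<-.30)&(Y>-.46)
    if lo>.06: m&=(hsv[...,0]<14)&(hsv[...,1]>100)
    m=cv2.morphologyEx(m.astype(np.uint8),cv2.MORPH_OPEN,np.ones((3,3)))>0
    Q=P[m]
    r=cv2.minAreaRect(Q[:,:2].astype(np.float32)*1000);print(len(Q),r,np.percentile(Q[:,2],[5,50,95]))
E
```

```text
[ 0.50947155 -0.36399428  0.19140084] [-0.74595838  0.29770872  1.72021615  0.29668603  0.64888347 -2.12243063] 20.725
[[0.464, 0.378, 0.801], [-0.188, 0.926, -0.328], [-0.866, 0.001, 0.501]]
6337 ((535.257568359375, -375.4580993652344), (41.634281158447266, 90.29371643066406), 67.70272827148438) [0.08803665 0.09107051 0.09792823]
2753 ((534.9522094726562, -375.1119079589844), (24.011722564697266, 69.72965240478516), 67.62830352783203) [0.09612091 0.09734126 0.09816242]
21822 ((558.46337890625, -383.4486083984375), (90.22557830810547, 189.44448852539062), 59.1845588684082) [0.05834053 0.06006748 0.09765389]
```

View pics/w13.png

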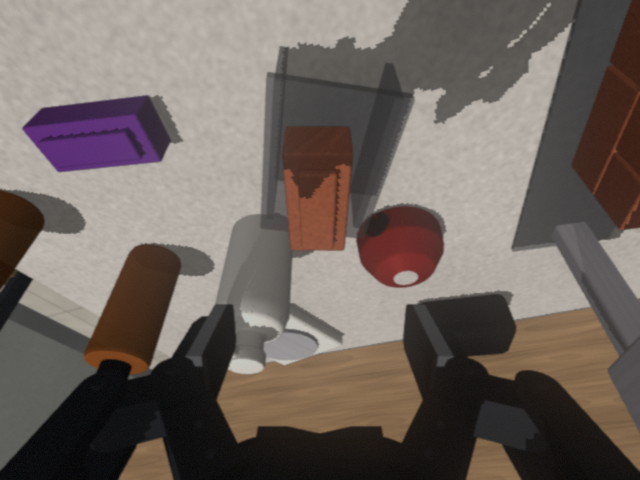

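```bash
cat > kin.py <<'E'
from h import *
from scipy.optimize import least_squares
S=[([-1.17462,.3005,1.5216,0,1.3207,-.0666],[.24544,-.49194,.2387],[-.0005,.0011,-1]),
([-0.37888354,0.14750518,2.02604048,0.12702376,0.63087127,-1.88142366],[0.47233646,-0.12960687,0.13086952],[.338,-.054,-.939]),
([-0.74595838,0.29770872,1.72021615,0.29668603,0.64888347,-2.12243063],[0.50947155,-0.36399428,0.19140084],[.464,-.188,-.866])]
import json,os
if os.path.exists('S.json'): S+=json.load(open('S.json'))
def wc(th,q):
    a,L1,L2,e,h=th[:5];f=q[1]+q[2]
    r=a+L1*np.sin(q[1])+L2*np.sin(f)+e*np.cos(f);z=h+L1*np.cos(q[1])+L2*np.cos(f)-e*np.sin(f)
    return np.array([r*np.cos(q[0]),r*np.sin(q[0]),z])
def res(th):
    o=[]
    for q,p,x in S: o+=list((wc(th,q)+th[5]*np.array(x)-np.array(p))*1000)
    return np.r_[o,(np.array(th)-[0,.45,.45,0,.35,.25])*3]
r=least_squares(res,[0,.45,.45,0,.35,.25]);th=r.x
if __name__=='__main__':
    print(th,np.round(res(th)[:-6],1))
    def q5(G,yaw,lean):
        R=Rdown(yaw,-lean);x=R[:,0];p=np.array(G)+.011*x;W=p-th[5]*x
        q1=np.arctan2(W[1],W[0])
        s=least_squares(lambda q:(wc(th,[q1,q[0],q[1]])-W),[.2,1.9]);q2,q3=s.x
        f=q2+q3;fd=np.array([np.sin(f)*np.cos(q1),np.sin(f)*np.sin(q1),np.cos(f)])
        return np.round([q1,q2,q3,np.arccos(fd@x),np.abs(s.fun).max()],3)
    w=np.radians(-9.2);wx=np.array([np.cos(w),np.sin(w)]);o=np.array([562,-143.0])/1000
    for lean in (25,30,35,40,45,50):
        for off in (-20,-28):
            g=o+(.046+off/1000)*wx;print(lean,off,'place',q5([*g,.108],80.8,lean),'pick',q5([.5352+off/1000*.925,-.3753-off/1000*.38,.082],67.7,lean))
E
python3 kin.py; python3 - <<'E'
import cv2
p=cv2.imread('pics/w13.png');cv2.imwrite('pics/w13c.png',cv2.resize(p[40:290,220:460],None,fx=2.3,fy=2.3))
E
```

```text
[ 0.12706974 -0.20267824  0.6168781   0.46637876  1.4606084   0.43021035] [-34.  -13.7  -7.  -10.1 -19.8  -8.6   0.2  -3.4  15.6]
25 -20 place [-0.28  -0.301  2.494  0.517  0.041] pick [-0.705 -0.325  2.494  0.569  0.074]
25 -28 place [-0.283 -0.294  2.494  0.51   0.039] pick [-0.711 -0.318  2.494  0.563  0.072]
30 -20 place [-0.29  -0.267  2.494  0.399  0.048] pick [-0.729 -0.292  2.494  0.47   0.081]
30 -28 place [-0.293 -0.259  2.494  0.392  0.046] pick [-0.735 -0.285  2.494  0.465  0.079]
35 -20 place [-0.301 -0.233  2.494  0.286  0.06 ] pick [-0.754 -0.261  2.494  0.387  0.092]
35 -28 place [-0.304 -0.226  2.494  0.279  0.058] pick [-0.761 -0.254  2.494  0.384  0.091]
40 -20 place [-0.313 -0.202  2.494  0.184  0.075] pick [-0.782 -0.232  2.494  0.33   0.108]
40 -28 place [-0.317 -0.194  2.494  0.18   0.074] pick [-0.79  -0.225  2.494  0.331  0.106]
45 -20 place [-0.326 -0.173  2.494  0.124  0.095] pick [-0.811 -0.205  2.494  0.314  0.127]
45 -28 place [-0.33  -0.166  2.494  0.125  0.094] pick [-0.821 -0.199  2.494  0.319  0.125]
50 -20 place [-0.34  -0.147  2.494  0.154  0.118] pick [-0.842 -0.181  2.494  0.342  0.149]
50 -28 place [-0.345 -0.14   2.494  0.161  0.117] pick [-0.853 -0.174  2.494  0.35   0.148]
```

View pics/w13c.png

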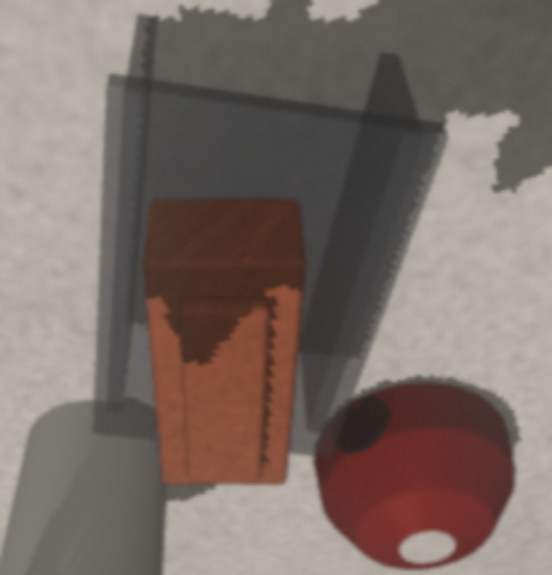

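```bash
sed -i 's/r\*np.cos(q\[0\]),r\*np.sin(q\[0\]),z/r*np.cos(q[0])-th[6]*np.sin(q[0]),r*np.sin(q[0])+th[6]*np.cos(q[0]),z/; s/\[0,.45,.45,0,.35,.25\]/[0,.45,.45,0,.35,.25,.03]/g; s/\[:-6\]/[:-7]/' kin.py; sed -i 's/\*3\]/*1]/' kin.py
sed -i "s/q1=np.arctan2(W\[1\],W\[0\])/q1=np.arctan2(W[1],W[0])-np.arcsin(th[6]\/np.hypot(W[0],W[1]))/" kin.py; python3 kin.py
```

```text
[-4.08709137e-04  4.23136759e-01  4.48503493e-01  4.18844688e-02
  2.24044308e-01  2.37380336e-01  3.65287938e-02] [-0.1 -0.   0.   0.  -0.   0.1  0.   0.1 -0.1]
25 -20 place [-0.333  0.417  1.782  0.516  0.   ] pick [-0.726  0.517  1.704  0.524  0.   ]
25 -28 place [-0.336  0.403  1.804  0.509  0.   ] pick [-0.731  0.503  1.727  0.516  0.   ]
30 -20 place [-0.339  0.401  1.835  0.399  0.   ] pick [-0.737  0.502  1.756  0.421  0.   ]
30 -28 place [-0.342  0.386  1.857  0.392  0.   ] pick [-0.743  0.489  1.778  0.415  0.   ]
35 -20 place [-0.345  0.389  1.885  0.284  0.   ] pick [-0.748  0.493  1.804  0.331  0.   ]
35 -28 place [-0.348  0.375  1.906  0.279  0.   ] pick [-0.754  0.48   1.826  0.327  0.   ]
40 -20 place [-0.351  0.384  1.931  0.183  0.   ] pick [-0.76   0.49   1.849  0.272  0.   ]
40 -28 place [-0.355  0.37   1.953  0.179  0.   ] pick [-0.766  0.478  1.87   0.272  0.   ]
45 -20 place [-0.358  0.386  1.974  0.139  0.   ] pick [-0.771  0.494  1.889  0.267  0.   ]
45 -28 place [-0.361  0.372  1.995  0.141  0.   ] pick [-0.777  0.482  1.91   0.271  0.   ]
50 -20 place [-0.364  0.395  2.013  0.201  0.   ] pick [-0.781  0.505  1.925  0.32   0.   ]
50 -28 place [-0.367  0.382  2.034  0.208  0.   ] pick [-0.788  0.493  1.945  0.328  0.   ]
```

Confirmed in the crop: the terracotta cap (225,340) sits on the smoky stand, ridge up. Centre (535,-375), direction -22.3°, measured 90 × 41.6 mm, ridge top at z ≈ 98.

```bash
python3 - <<'E'
from h import *
u=np.array([np.cos(np.radians(-22.33)),np.sin(np.radians(-22.33))]);g=np.array([.5352,-.3753])-.031*u
print(g)
gplan([*g,.135],67.67,32)
gplan([*g,.0845],67.67,32)
E
```

```text
[ 0.50652466 -0.36352184]
t 20.77 tcp [ 509.5 -364.1  191.4] yaw 67.8 w 73.0 q6 -2.12 F [-0.6 -0.1 -0.3]
turn [0.05, -1.95, -0.12] shift [58.4, -0.7, -30.4] rows>= 1.1
t 20.77 tcp [ 509.5 -364.1  191.4] yaw 67.8 w 73.0 q6 -2.12 F [-0.6 -0.1 -0.3]
turn [0.05, -1.95, -0.12] shift [102.1, -0.7, -55.7] rows>= 1.9
```

servo_tool(
  rows=[
    [[0, -1, 0], [30, -0.7, -15], 85],
    [[0, -1.9, 0], [58, -0.7, -30], 85],
    [[0, -1.9, 0], [80, -0.7, -43], 85],
    [[0, -1.9, 0], [94, -0.7, -51], 85],
    [[0, -1.9, 0], [98, -0.7, -53.5], 85],
  ],
)

```text
time: 21.4
tcp_pos: [0.5115, -0.3656, 0.0788]
ee_rot: [[0.489, 0.378, 0.786], [-0.198, 0.926, -0.322], [-0.849, 0.002, 0.528]]
contact_force: [0.7, 0.5, 0.9]
grip_width: 0.0726
```

```bash
python3 - <<'E'
from h import *
s=state();print(s['qpos'],s['contact_force'])
gplan([0.50652466,-0.36352184,.0845],67.67,32)
E
```

```text
[-0.75012837  0.46751022  1.80469749  0.51832701  0.39031874 -2.36634398] [0.69440261 0.52865897 0.90887878]
t 21.4 tcp [ 511.5 -365.6   78.8] yaw 67.8 w 72.6 q6 -2.37 F [0.7 0.5 0.9]
turn [0.02, -0.13, -0.14] shift [3.3, 0.0, -1.5] rows>= 0.1
```

servo_tool(
  rows=[
    [[0, 0, 0], [3.2, 0, -1.5], 85],
    [[0, 0, 0], [3.2, 0, -1.5], 85],
    [[0, 0, 0], [3.2, 0, -1.5], 30],
    [[0, 0, 0], [3.2, 0, -1.5], 30],
    [[0, 0, 0], [3.2, 0, -1.5], 30],
  ],
  grip_force=80,
)

```text
time: 22.02
tcp_pos: [0.5123, -0.3663, 0.077]
ee_rot: [[0.491, 0.379, 0.785], [-0.2, 0.926, -0.322], [-0.848, 0.001, 0.53]]
contact_force: [-2.6, 1.6, 5.6]
grip_width: 0.0402
```

servo_tool(
  rows=[
    [[0, 0, 0], [0, 0, 0], 30],
    [[0, 0, 0], [0, 0, 0], 30],
    [[0, 0, 0], [-8.5, 0, 5.3], 30],
    [[0, 0, 0], [-34, 0, 21], 30],
    [[0, 0, 0], [-60, 0, 37], 30],
  ],
)

```text
time: 22.65
tcp_pos: [0.5114, -0.3658, 0.1475]
ee_rot: [[0.489, 0.379, 0.786], [-0.199, 0.925, -0.322], [-0.849, 0.002, 0.528]]
contact_force: [-0.6, -0.1, -1.6]
grip_width: 0.0406
```

```bash
python3 - <<'E'
from h import *
p,d,s=snap('wrist','w14.png')
P=cloud('wrist',d,s)
R=np.array(s['ee_rot']);hsv=cv2.cvtColor(p,cv2.COLOR_RGB2HSV)
D=(P-s['tcp_pos'])*1000
zh=R[:2,2]/np.linalg.norm(R[:2,2]);yh=R[:2,1]
a=D[...,:2]@zh;c=D[...,:2]@yh
m=(hsv[...,0]<14)&(hsv[...,1]>100)&(abs(a)<90)&(abs(c)<30)&(abs(D[...,2])<45)
m=cv2.morphologyEx(m.astype(np.uint8),cv2.MORPH_OPEN,np.ones((3,3)))>0
a,c,z=a[m],c[m],D[m][:,2]
print('rear',np.percentile(a,[.5,1,99]),'across',np.percentile(c,[1,99]),'z',np.percentile(z,[1,50,99]))
for lo,hi in [(-20,-10),(-10,0),(0,10),(10,30),(30,60)]:
    k=(a>lo)&(a<hi);print(lo,k.sum(),'ridge/top',np.percentile(z[k],[50,95]) if k.sum() else '')
    k2=k&(abs(c)>14)&(abs(c)<19);print('  body top',k2.sum(),np.median(z[k2]) if k2.sum() else '')
print(s['tcp_pos'],s['grip_width'],s['contact_force'],s['time'])
E
```

```text
rear [-20.10808578 -19.96263929  59.48197576] across [-19.55786731  20.73693166] z [-15.08952154  12.6481683   20.76557751]
-20 7854 ridge/top [ 2.55118394 13.6508639 ]
  body top 1902 2.500175124884374
-10 2073 ridge/top [16.98334611 20.65371928]
  body top 249 13.567926831703852
0 762 ridge/top [20.19412475 20.79544848]
  body top 206 13.491656271987576
10 1237 ridge/top [20.17408338 20.68213121]
  body top 341 13.433245289812934
30 1298 ridge/top [20.04535051 20.53047957]
  body top 367 13.32016052828433
[ 0.51141172 -0.36579732  0.14752381] 0.040621670774252376 [-0.55279988 -0.10983953 -1.64743361] 22.65
```

View pics/w14.png

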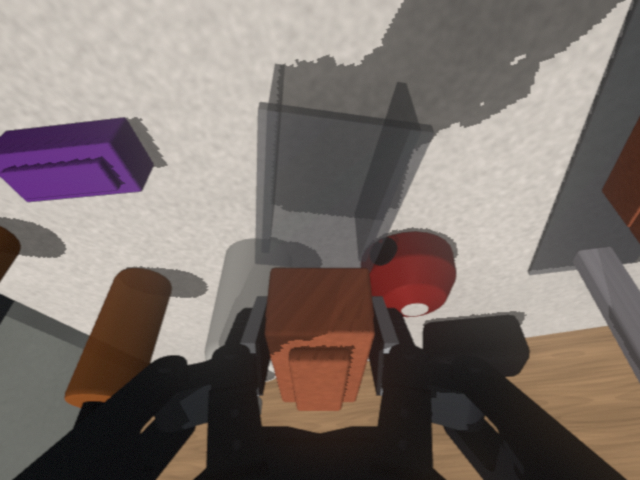

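```bash
python3 - <<'E'
from h import *
w=np.radians(-9.2);wx=np.array([np.cos(w),np.sin(w)]);wy=np.array([-wx[1],wx[0]])
t=.467*wx-.052*wy;print(t);plan([*t,.155],Rdown(80.8,-32))
E
```

```text
[ 0.45267881 -0.1259956 ]
t 22.7 tcp [ 512.6 -366.9  152.3] yaw 67.7 w 40.9 q6 -2.22 F [ 1.8 -2.   3.7]
turn [-11.05, 0.2, 6.98] shift [-80.6, 200.2, -122.7] rows>= 4.0
```

servo_tool(
  rows=[
    [[-1, 0, 0.7], [-12, 30, -18], 30],
    [[-4, 0, 2.5], [-28, 70, -43], 30],
    [[-7, 0, 4.4], [-45, 115, -70], 30],
    [[-10, 0.1, 6.3], [-64, 160, -98], 30],
    [[-11, 0.2, 7], [-80, 200, -122], 30],
  ],
)

```text
time: 23.32
tcp_pos: [0.4515, -0.1241, 0.1501]
ee_rot: [[0.52, 0.159, 0.839], [-0.08, 0.987, -0.137], [-0.85, 0.004, 0.526]]
contact_force: [1.0, 0.3, -1.7]
grip_width: 0.0408
```

servo_tool(
  rows=[
    [[0, 0, 0], [0, 0, 0], 30],
    [[0, 0, 0], [0, 0, 0], 30],
    [[0, 0, 0], [0, 0, 0], 30],
    [[0, 0, 0], [0, 0, 0], 30],
    [[0, 0, 0], [0, 0, 0], 30],
  ],
)

```text
time: 23.95
tcp_pos: [0.4524, -0.1261, 0.1502]
ee_rot: [[0.52, 0.161, 0.839], [-0.081, 0.987, -0.139], [-0.85, 0.004, 0.526]]
contact_force: [0.4, 0.3, -1.7]
grip_width: 0.0407
```

```bash
python3 - <<'E'
from h import *
w=np.radians(-9.2);wx=np.array([np.cos(w),np.sin(w)]);wy=np.array([-wx[1],wx[0]])
print(state()['qpos'])
for al,z in ((.52,.122),(.585,.1165)):
    t=al*wx-.052*wy;plan([*t,z],Rdown(80.8,-32))
E
```

```text
[-0.41958979  0.01008331  2.18240336  0.33511302  0.43181279 -2.09599256]
t 23.95 tcp [ 452.4 -126.1  150.2] yaw 80.8 w 40.7 q6 -2.1 F [ 0.4  0.3 -1.7]
turn [-0.16, -0.24, -0.17] shift [52.0, 0.0, 30.4] rows>= 1.0
t 23.95 tcp [ 452.4 -126.1  150.2] yaw 80.8 w 40.7 q6 -2.1 F [ 0.4  0.3 -1.7]
turn [-0.16, -0.24, -0.17] shift [90.9, 0.1, 82.8] rows>= 2.0
```

servo_tool(
  rows=[
    [[-0.1, -0.2, -0.2], [26, 0, 15], 30],
    [[-0.1, -0.2, -0.2], [52, 0, 30], 30],
    [[-0.1, -0.2, -0.2], [66, 0, 49], 30],
    [[-0.1, -0.2, -0.2], [80, 0, 68], 30],
    [[-0.1, -0.2, -0.2], [90.5, 0, 82], 30],
  ],
)

```text
time: 24.58
tcp_pos: [0.5691, -0.1446, 0.1161]
ee_rot: [[0.522, 0.161, 0.837], [-0.085, 0.987, -0.136], [-0.848, 0.0, 0.529]]
contact_force: [-0.6, 0.3, -2.6]
grip_width: 0.0404
```

servo_tool(
  rows=[
    [[0, 0, 0], [0, 0, 0], 30],
    [[0, 0, 0], [0, 0, 0], 30],
    [[0, 0, 0], [0, 0, 0], 30],
    [[0, 0, 0], [0, 0, 0], 30],
    [[0, 0, 0], [0, 0, 0], 30],
  ],
)

```text
time: 25.2
tcp_pos: [0.5682, -0.1443, 0.1167]
ee_rot: [[0.523, 0.16, 0.837], [-0.085, 0.987, -0.136], [-0.848, -0.0, 0.53]]
contact_force: [-0.7, 0.5, -2.1]
grip_width: 0.0407
```

```bash
python3 - <<'E'
from h import *
snap('wrist','w15.png')
snap('side','s15.png');pp=cv2.imread('pics/s15.png');cv2.imwrite('pics/s15c.png',cv2.resize(pp[140:320,190:400],None,fx=3.3,fy=3.3))
w=np.radians(-9.2);wx=np.array([np.cos(w),np.sin(w)]);wy=np.array([-wx[1],wx[0]])
t=.597*wx-.052*wy;plan([*t,.1155],Rdown(80.8,-32))
from meas import *
P0=P
def across(lo,hi,amin,amax):
    m=col&(P[...,2]>lo)&(P[...,2]<hi);al=P[...,:2]@wx*1000;ac=P[...,:2]@wy*1000
    m&=(al>amin)&(al<amax)&(abs(ac+51)<32)
    m=cv2.morphologyEx(m.astype(np.uint8),cv2.MORPH_OPEN,np.ones((3,3)))>0
    a=al[m];c=ac[m];print('n',m.sum(),'z',np.median(P[m][:,2]),'along',np.percentile(a,[.5,1,99]),'across',np.percentile(c,[.5,99.5]),np.percentile(c,[.5,99.5]).mean())
across(.04,.052,470,545);across(.08,.092,520,580);across(.118,.136,560,680);across(.105,.115,560,575)
E
```

```text
t 25.3 tcp [ 568.3 -144.3  116.6] yaw 80.8 w 40.4 q6 -1.99 F [ 0.1  0.2 -2.4]
turn [-0.02, -0.02, 0.02] shift [7.8, -0.4, 10.4] rows>= 0.2
n 13720 z 0.04559036004855298 along [485.35205952 485.47256402 532.16109184] across [-71.67589554 -30.88246509] -51.27918031680859
n 8292 z 0.08544267917402343 along [530.96882502 531.09957699 578.97604295] across [-71.68179917 -31.52940274] -51.60560095320486
n 7044 z 0.12981445172591966 along [564.04115355 564.20541497 647.72751947] across [-71.22868929 -30.57618855] -50.90243891720633
n 2056 z 0.11020038032194956 along [563.98310742 564.11979817 566.61698214] across [-70.83124322 -30.77027297] -50.800758095196606
```

View pics/w15.png

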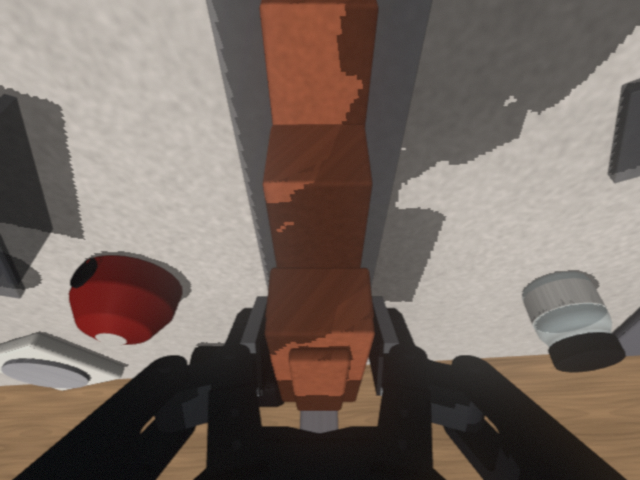

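View pics/s15c.png

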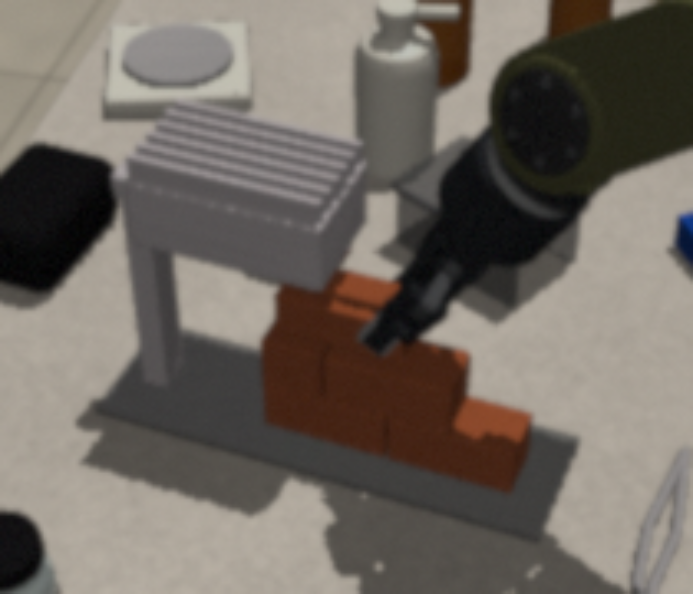

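servo_tool(
  rows=[
    [[0, 0, 0], [3.4, -0.3, 5.4], 30],
    [[0, 0, 0], [6.7, -0.5, 10.7], 30],
    [[0, 0, 0], [6.7, -0.5, 10.7], 30],
    [[0, 0, 0], [9.3, -0.5, 9.1], 30],
    [[0, 0, 0], [12.6, -0.5, 7], 30],
  ],
)

```text
time: 25.92
tcp_pos: [0.5806, -0.1468, 0.1093]
ee_rot: [[0.523, 0.16, 0.837], [-0.085, 0.987, -0.136], [-0.848, 0.0, 0.529]]
contact_force: [-0.5, -0.0, -2.2]
grip_width: 0.0408
```

```bash
cat > m2.py <<'E'
from h import *
w=np.radians(-9.2);wx=np.array([np.cos(w),np.sin(w)]);wy=np.array([-wx[1],wx[0]])
from meas import *
def across(lo,hi,amin,amax):
    m=col&(P[...,2]>lo)&(P[...,2]<hi);al=P[...,:2]@wx*1000;ac=P[...,:2]@wy*1000
    m&=(al>amin)&(al<amax)&(abs(ac+51)<32)
    m=cv2.morphologyEx(m.astype(np.uint8),cv2.MORPH_OPEN,np.ones((3,3)))>0
    a=al[m];c=ac[m];print('n',m.sum(),'z',np.percentile(P[m][:,2],[5,50,95]).round(4),'along',np.percentile(a,[.5,1,99]).round(1),'across',np.percentile(c,[.5,99.5]).round(1),np.percentile(c,[.5,99.5]).mean().round(2))
E
python3 - <<'E'
from h import *
snap('wrist','w16.png')
s=state();print(s['tcp_pos'],s['contact_force'],s['time'])
from m2 import *
across(.04,.052,470,545);across(.08,.092,520,575);across(.095,.128,570,585)
E
```

```text
[ 0.58030956 -0.14673377  0.10861847] [ 0.04042037  0.08013068 -3.45952721] 25.975
n 12864 z [0.0446 0.0457 0.0473] along [494.7 494.9 532.2] across [-71.8 -30.9] -51.33
n 9724 z [0.0826 0.0855 0.0863] along [530.9 531.1 573.9] across [-71.9 -31.5] -51.71
n 7295 z [0.0971 0.112  0.1228] along [576.5 576.6 583.9] across [-71.5 -31.1] -51.31
```

servo_tool(
  rows=[
    [[0, 0, 0], [1.2, 0, -0.7], 30],
    [[0, 0, 0], [2.5, 0, -1.4], 30],
    [[0, 0, 0], [3.4, 0, -2], 30],
    [[0, 0, 0], [3.8, 0, -2.2], 30],
    [[0, 0, 0], [3.8, 0, -2.2], 30],
  ],
)

```text
time: 26.6
tcp_pos: [0.5809, -0.1469, 0.1052]
ee_rot: [[0.523, 0.16, 0.837], [-0.085, 0.987, -0.136], [-0.848, 0.0, 0.53]]
contact_force: [-0.5, -0.0, -2.4]
grip_width: 0.0407
```

servo_tool(
  rows=[
    [[0, 0, 0], [0.2, 0, -0.1], 30],
    [[0, 0, 0], [0.4, 0, -0.2], 30],
    [[0, 0, 0], [0.6, 0, -0.4], 30],
    [[0, 0, 0], [0.6, 0, -0.4], 30],
    [[0, 0, 0], [0.6, 0, -0.4], 30],
  ],
)

```text
time: 27.22
tcp_pos: [0.5808, -0.1468, 0.1045]
ee_rot: [[0.523, 0.16, 0.837], [-0.085, 0.987, -0.136], [-0.848, -0.0, 0.53]]
contact_force: [0.2, -0.7, -2.7]
grip_width: 0.0407
```

servo_tool(
  rows=[
    [[0, 0, 0], [0.2, 0, -0.1], 30],
    [[0, 0, 0], [0.4, 0, -0.2], 30],
    [[0, 0, 0], [0.6, 0, -0.4], 30],
    [[0, 0, 0], [0.8, 0, -0.5], 30],
    [[0, 0, 0], [0.8, 0, -0.5], 30],
  ],
)

```text
time: 27.85
tcp_pos: [0.5808, -0.1469, 0.1035]
ee_rot: [[0.523, 0.16, 0.837], [-0.085, 0.987, -0.136], [-0.848, 0.0, 0.53]]
contact_force: [0.3, 1.2, -2.0]
grip_width: 0.0406
```

servo_tool(
  rows=[
    [[0, 0, 0], [0.2, 0, -0.1], 30],
    [[0, 0, 0], [0.4, 0, -0.2], 30],
    [[0, 0, 0], [0.6, 0, -0.4], 30],
    [[0, 0, 0], [0.7, 0, -0.4], 30],
    [[0, 0, 0], [0.7, 0, -0.4], 30],
  ],
)

```text
time: 28.48
tcp_pos: [0.581, -0.1469, 0.103]
ee_rot: [[0.523, 0.16, 0.837], [-0.085, 0.987, -0.136], [-0.848, -0.0, 0.53]]
contact_force: [-2.9, 1.2, 3.2]
grip_width: 0.0406
```

servo_tool(
  rows=[
    [[0, 0, 0], [-0.3, 0, 0.2], 30],
    [[0, 0, 0], [-0.3, 0, 0.2], 45],
    [[0, 0, 0], [-0.3, 0, 0.2], 60],
    [[0, 0, 0], [-0.3, 0, 0.2], 80],
    [[0, 0, 0], [-0.3, 0, 0.2], 80],
  ],
)

```text
time: 29.1
tcp_pos: [0.5809, -0.1469, 0.1031]
ee_rot: [[0.523, 0.16, 0.837], [-0.085, 0.987, -0.136], [-0.848, -0.0, 0.53]]
contact_force: [-0.4, -0.3, -0.1]
grip_width: 0.0682
```

servo_tool(
  rows=[
    [[0, 0, 0], [-10, 0, -5], 80],
    [[0, 0, 0], [-35, 0, -20], 80],
    [[0, 0, 0], [-75, 0, -50], 80],
    [[0, 0, 0], [-110, 0, -70], 80],
    [[0, 0, 0], [-110, 0, -70], 80],
  ],
)

```text
time: 29.72
tcp_pos: [0.4635, -0.1279, 0.161]
ee_rot: [[0.525, 0.161, 0.836], [-0.086, 0.987, -0.136], [-0.847, -0.001, 0.532]]
contact_force: [1.3, 0.1, 0.5]
grip_width: 0.0684
```

```bash
python3 - <<'E'
from h import *
snap('wrist','w17.png')
s=state();print(s['tcp_pos'],s['contact_force'],s['time'])
snap('side','s17.png');pp=cv2.imread('pics/s17.png');cv2.imwrite('pics/s17c.png',cv2.resize(pp[140:480,150:400],None,fx=2.4,fy=1.76*1.0))
from m2 import *
across(.04,.052,470,545);across(.078,.092,520,575);across(.105,.130,565,680)
m=cams
z=np.load('last_side.npz');P=cloud('side',z['d']);X,Y,Z=[P[...,i] for i in range(3)]
k=(Z>.012)&(Z<.04)&(Y>.24)&(Y<.5)&(X>.4)&(X<.56);k=cv2.morphologyEx(k.astype(np.uint8),cv2.MORPH_OPEN,np.ones((3,3)))>0
Q=P[k];print('stick',len(Q),np.percentile(Q[:,2],[5,50,95]),cv2.minAreaRect(Q[:,:2].astype(np.float32)*1000))
E
```

```text
[ 0.46445475 -0.12809224  0.16048796] [ 0.23034888 -0.16160877  0.76536702] 29.775
n 3525 z [0.0431 0.0454 0.0487] along [484.7 484.9 532.5] across [-71.7 -30.8] -51.28
n 2364 z [0.08   0.0852 0.0859] along [530.5 530.7 574. ] across [-72.  -31.2] -51.64
n 2899 z [0.1075 0.1164 0.1235] along [576.6 576.8 661.7] across [-71.5 -31.8] -51.67
stick 357 [0.01879157 0.02156225 0.0305113 ] ((514.4219970703125, 281.5469055175781), (53.79042053222656, 67.20707702636719), 0.6707302927970886)
```

View pics/w17.png

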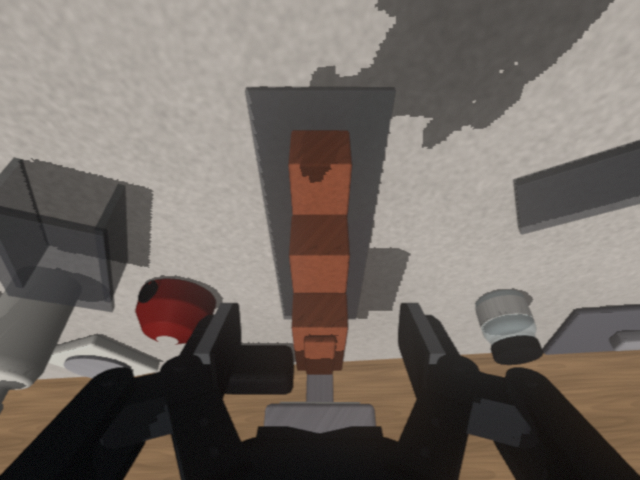

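View pics/s17c.png

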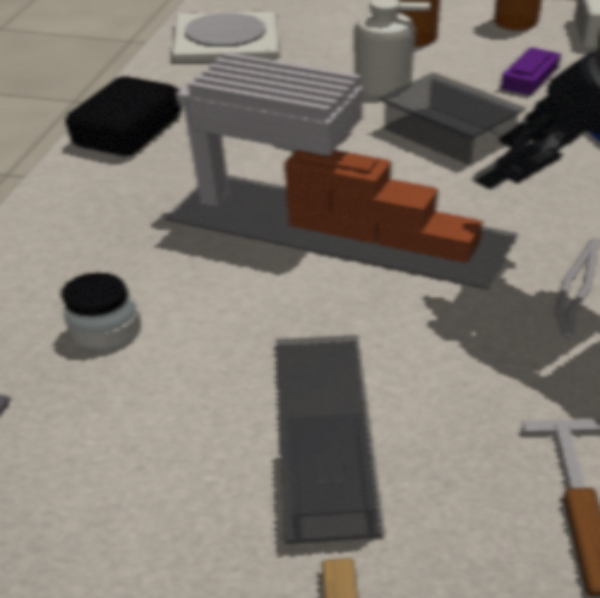

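```bash
python3 - <<'E'
from h import *
p,D,s=snap('top','t18.png')
P=cloud('top',D);hsv=cv2.cvtColor(p,cv2.COLOR_RGB2HSV);X,Y,Z=[P[...,i] for i in range(3)]
k=(Z>.012)&(Z<.035)&(Y>.25)&(Y<.52)&(X>.38)&(X<.55)&(hsv[...,1]>50)
k=cv2.morphologyEx(k.astype(np.uint8),cv2.MORPH_OPEN,np.ones((2,2)))>0
Q=P[k];print('stick',len(Q),np.percentile(Q[:,2],[5,50,95]),cv2.minAreaRect(Q[:,:2].astype(np.float32)*1000))
print(s['time'],np.abs(s['dq']).max())
E
```

```text
stick 1017 [0.00314996 0.02112    0.02522733] ((473.460205078125, 378.53314208984375), (20.345842361450195, 207.21546936035156), 16.93970489501953)
29.825 0.03814978542277482
```

View pics/t18.png

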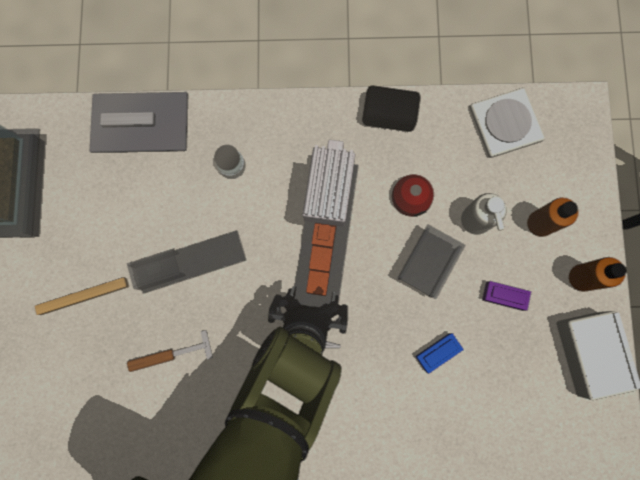

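The top view shows the stick flat behind the sleeve (36,310)–(127,283), the wall finished at (320,260), and the bystanders where they were. Handing in.

servo_tool(
  rows=[
    [[0, 0, 0], [-20, 0, -10], 80],
    [[0, 0, 0], [-20, 0, -10], 80],
    [[0, 0, 0], [-20, 0, -10], 80],
    [[0, 0, 0], [-20, 0, -10], 80],
    [[0, 0, 0], [-20, 0, -10], 80],
  ],
)

```text
time: 30.5
tcp_pos: [0.4461, -0.1249, 0.1706]
ee_rot: [[0.522, 0.16, 0.838], [-0.085, 0.987, -0.136], [-0.849, 0.0, 0.529]]
contact_force: [0.5, 0.1, 0.7]
grip_width: 0.0684
```

```bash
python3 -c "
from h import *
s=state();print(s['time'],s['contact_force'],s['dq'].round(3));print(job.close_job())"
```

```text
30.5 [0.51856622 0.05570343 0.70557492] [ 0.001 -0.006  0.002 -0.     0.002 -0.   ]
the job is handed in; nothing more can be done
None
```

The wall is finished and the job was handed in at 30.5 s; no verdict is reported. I pushed the block out on to the ledge with the stick and laid the stick flat on the table behind the sleeve. I then laid the block in course two and the cap in course three, with the gripper leaned back 20° and 32° from the lamp.

What my last checks showed:
- **Block:** wall x about -0.1 mm and y about -0.3 mm, measured from the wrist camera. Its top read 85.3 mm against the true 86, a bias of about 0.5 mm that the fixed wall shows too.
- **Cap:** centre at wall x about 45.7 mm (target 46) and y about -0.4 mm, ridge up. It measured level while held in the gripper. I did not fit its level again after release.
- **Stick:** top at about 21 mm, so it lies flat.
- **Bystanders:** they look unmoved in the top view. The arm covers part of the tweezers there, and I did not measure the bystanders one by one.
- **Arm:** clear of everything and at rest. The highest force on setting down was about 11 N for the block and 3 N for the cap.

One disagreement: the top and side cameras placed the wall about 2 mm further along than the wrist camera did. I used the wrist camera, comparing the held part with the wall in the same picture. One side-camera measurement of the stick picked up part of the sleeve and was discarded in favour of the top camera.

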